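# Charge the colour-coded jars of a filling carousel with grinding balls

## Robot

A 6-joint arm with a two-finger parallel gripper is mounted at the origin on a cart in front of the work surface, level with it; the furniture and walls round the work are solid. World frame = base frame: x ahead of the robot, y to its left, z up, the work surface at z = 0. Lengths are in mm, angles in rad, forces in N, time in s.
With the tool pointing down it reaches from about 350 to 925 mm from the base axis. Payload 6.4 kg.
Tool frame: the origin (TCP) lies on the centre line of the jaws, within the pads' length; the fingertips stand 25 mm ahead of it and the grasp point (between the pads) lies 6 mm ahead of it; z points along the fingers, y is the line along which they close (so a half turn about z gives the same grasp; the last joint's range is limited). The gripper opens to 94 mm and grips with 3 to 60 N. Pads are 16 mm wide; open, the fingers measure 119 mm over their backs; the gripper's body (75 mm by 177 mm) begins 78 mm behind the grasp point.
Start: joints at [0.951, 0.245, 1.558, -0, 1.339, -0.174], TCP at [280.266, 586.485, 230.455] pointing down, gripper open.
Joint ranges: [-3.13, 3.13], [-1.02, 2.26], [0.13, 2.54], [-0.95, 4.09], [0.21, 2.88], [-2.74, 2.74]. Speed limits (rad/s): [2.57, 2.57, 3.14, 3.14, 3.14, 3.14].

## Interface

Orientations are given as a unit quaternion [x, y, z, w].
In Python, from plant import arm gives the robot as it stands.
- The arm moves only by the shell command python3 -m handwheel 'ROWS' [OPENING] [FORCE]. ROWS is JSON, a list that holds one entry, the list of rows, each a list of 4 numbers: the shift along the tool's x, y, z in cm, then the turn about the tool's z in rad. A call has 1 to 5 rows; each row shifts and turns the commanded pose from where the row before left it, along the tool's axes as they then stand; what a row does not reach is not made up. A row lasts 1/12 s, in which the tool goes at most 41.7 mm and 7.16 degrees, less where a joint would pass 70% of its speed; a pose out of reach is approached as far as the arm can. A call with a gripper value outside its range is refused whole. OPENING is the finger opening in cm, from 0 to 9.4, set as the call begins (- or left out, the last holds). The fingers move at their own pace and stop on an object; FORCE is the grip in N (left out, the last holds). Time passes only in rows, so rows that do not move let the fingers close. It gives the time, the measured TCP pose, the force, the opening and the grip force at its end, in the units of the state.
- arm.sense(): the state, without advancing time (a new reading comes with each control period).
- arm.snapshot(name): name is "scene" or "top" or "wrist"; returns (picture, depth): 420x560x3 uint8, red, green, blue; 420x560 float32, mm along the optical axis (not along the pixel's ray), 0 where there is no reading.
- arm.get_calibration(name): a dict with "fovy" (degrees; the focal length in pixels is half the picture's height over the tangent of half this angle, whatever the lens; pixels are square), "cx", "cy" (the principal point, pixels), "k1" (the pictures are not rectified: a ray, as slopes to the right and down, at radius r is drawn at 1 + k1 r^2 times it, then the intrinsics apply), "rvec" (rotation vector, rad) and "tvec" (3), from world to camera coordinates, as OpenCV has them. Camera axes: x right, y down, z forward; pixel columns grow to the right and rows downward; lengths in mm; the calibration is good to about 2 mm. A picture is of the moment at which its call begins: read the wrist's pose just before it. get_calibration takes no time and is no camera call; for the wrist camera it gives the pose at the moment of the call.
- arm.hand_in(): hands the job in; it is judged then, once.
The state is a dict: "clock": time; "joint_pos": joint angles; "dq": joint speeds; "joint_efforts": joint torques, N m; "ee_pos": TCP position; "ee_rot": TCP orientation; "contact_force": force on the tool from outside, world axes, zero at the start; "ft_torque": the same for the moment, N m; "grip_width": finger opening in mm; "gripper_force": force on a finger pad.
Only numpy, scipy, OpenCV 4.12 (cv2) and the standard library are available. Lean on these libraries where they do the work, as an engineer would, in place of code of your own. Each camera call takes 0.05 s, during which the arm holds its last target. There are 200 camera calls.

## Task

Fill the jars of the filling station for the mill: for each scoop that holds balls, turn the rotor until the mark of the scoop's colour points at the black pointer, so that the jar of that colour is under the funnel, and tip all of the scoop's balls through the funnel into that jar, in any order of colours. Stand every scoop upright on the mat again, and when all balls are in their jars turn the rotor until the white parking mark points at the pointer. Leave the bottles, tape, timer and other things around as they are.

Things in the scene. Friction and masses are not known exactly. Their poses are not given: they have to be found in the camera images.
- rotor (a joint): angle of the rotor, a dark turntable 226 mm across (top face 18 mm up) on the fixed grey station; grows anticlockwise seen from above, stops at +-2.2 rad, 0.1 N m friction. Rim marks at the black pointer (at the foot of the funnel post; its jar is then centred under the funnel): white -1.8 (no jar), red -0.6, blue 0.6, yellow 1.8
- grip_bar (a point): centre of the black grip bar on the rotor's central column, on the turning axis, 162 mm above the worktop; turns with the rotor. The bar is 60 mm long along this point's x, 16 mm thick along its y, 38 mm high (143 to 181 mm above the worktop), higher than the rest of the station; turn the rotor by it from above
- funnel (a point): centre of the mouth of the fixed steel funnel, at its rim, 136 mm above the worktop, 80 mm from the turning axis. The mouth is 104 mm across inside, 110 mm outside; the spout, 38 mm across inside, ends 80 mm above the worktop, 2 mm above the jars. Its post stands on the side away from the axis, top at 112 mm
- red_jar (a point): centre of the mouth of the clear jar with the red foot band and red rim mark, fixed on the rotor 80 mm from its axis; 46 mm inner and 52 mm outer diameter, mouth 78 mm above the worktop, inner floor 22 mm above the worktop
- blue_jar (a point): centre of the mouth of the clear jar with the blue foot band and blue rim mark, fixed on the rotor 80 mm from its axis; 46 mm inner and 52 mm outer diameter, mouth 78 mm above the worktop, inner floor 22 mm above the worktop
- yellow_jar (a point): centre of the mouth of the clear jar with the yellow foot band and yellow rim mark, fixed on the rotor 80 mm from its axis; 46 mm inner and 52 mm outer diameter, mouth 78 mm above the worktop, inner floor 22 mm above the worktop
- mat: black rubber mat, 190 mm (its x) by 360 mm (its y), 4 mm thick, fixed on the worktop; origin at the centre of its underside
- scoop_red: steel scoop, red handle; 120 g; on the mat. Origin on its underside; 54 mm wide (y), x -71 (open nose) to +68 mm. Handle: upright post 16 x 16 mm at x = +60 mm, up to z = 88 mm. Walls 36 mm high. Floor (z = 4 mm) from x = +49 to -11 mm, then a ramp rising at 21 degrees to the open lip at x = -71, z = 27 mm: balls roll out over it when the nose is tipped down 45 degrees
- scoop_blue: steel scoop, blue handle; 120 g; on the mat. Origin on its underside; 54 mm wide (y), x -71 (open nose) to +68 mm. Handle: upright post 16 x 16 mm at x = +60 mm, up to z = 88 mm. Walls 36 mm high. Floor (z = 4 mm) from x = +49 to -11 mm, then a ramp rising at 21 degrees to the open lip at x = -71, z = 27 mm: balls roll out over it when the nose is tipped down 45 degrees
- scoop_yellow: steel scoop, yellow handle; 120 g; on the mat. Origin on its underside; 54 mm wide (y), x -71 (open nose) to +68 mm. Handle: upright post 16 x 16 mm at x = +60 mm, up to z = 88 mm. Walls 36 mm high. Floor (z = 4 mm) from x = +49 to -11 mm, then a ramp rising at 21 degrees to the open lip at x = -71, z = 27 mm: balls roll out over it when the nose is tipped down 45 degrees
- ball_red_1: red grinding ball, 16 mm across, 12 g, origin at its centre; at the start it lies in the red scoop, if present (3 to 7 of the nine balls are)
- ball_red_2: red grinding ball, 16 mm across, 12 g, origin at its centre; at the start it lies in the red scoop, if present (3 to 7 of the nine balls are)
- ball_red_3: red grinding ball, 16 mm across, 12 g, origin at its centre; at the start it lies in the red scoop, if present (3 to 7 of the nine balls are)
- ball_blue_1: blue grinding ball, 16 mm across, 12 g, origin at its centre; at the start it lies in the blue scoop, if present (3 to 7 of the nine balls are)
- ball_blue_2: blue grinding ball, 16 mm across, 12 g, origin at its centre; at the start it lies in the blue scoop, if present (3 to 7 of the nine balls are)
- ball_blue_3: blue grinding ball, 16 mm across, 12 g, origin at its centre; at the start it lies in the blue scoop, if present (3 to 7 of the nine balls are)
- ball_yellow_1: yellow grinding ball, 16 mm across, 12 g, origin at its centre; at the start it lies in the yellow scoop, if present (3 to 7 of the nine balls are)
- ball_yellow_2: yellow grinding ball, 16 mm across, 12 g, origin at its centre; at the start it lies in the yellow scoop, if present (3 to 7 of the nine balls are)
- ball_yellow_3: yellow grinding ball, 16 mm across, 12 g, origin at its centre; at the start it lies in the yellow scoop, if present (3 to 7 of the nine balls are)
- reagent: reagent bottle with red cap, 52 x 92 mm tall, a bystander to be left where it is; origin at the centre of its underside
- serum: serum bottle with yellow cap, 40 x 70 mm tall, a bystander to be left where it is; origin at the centre of its underside
- tape: roll of tape lying flat, 100 x 25 mm, a bystander to be left where it is; origin at the centre of its underside
- wash: wash bottle, 66 x 96 x 186 mm, a bystander to be left where it is; origin at the centre of its underside
- timer: bench timer, 66 x 62 x 18 mm, a bystander to be left where it is; origin at the centre of its underside

How it is judged (in metres and radians):
On the way:
1. every ball present lies in the jar of its own colour (horizontal distance between each of ball_red_1, ball_red_2, ball_red_3 and red_jar below 0.022 m and height (world z) of ball_red_1 between 0.02 and 0.078 m and height (world z) of ball_red_2 between 0.02 and 0.078 m and height (world z) of ball_red_3 between 0.02 and 0.078 m and horizontal distance between each of ball_blue_1, ball_blue_2, ball_blue_3 and blue_jar below 0.022 m and height (world z) of ball_blue_1 between 0.02 and 0.078 m and height (world z) of ball_blue_2 between 0.02 and 0.078 m and height (world z) of ball_blue_3 between 0.02 and 0.078 m and horizontal distance between each of ball_yellow_1, ball_yellow_2, ball_yellow_3 and yellow_jar below 0.022 m and height (world z) of ball_yellow_1 between 0.02 and 0.078 m and height (world z) of ball_yellow_2 between 0.02 and 0.078 m and height (world z) of ball_yellow_3 between 0.02 and 0.078 m), for 0.2 s.
At the end, for the whole second after the job is handed in: Every ball present lies in the jar of its own colour, the white mark is within 0.08 rad of the pointer (rotor angle -1.8 +- 0.08 rad) with the rotor at rest, and every scoop stands upright (within 0.1 rad) on the mat, its origin over the mat (all of step 1 and value of joint rotor between -1.88 and -1.72 rad and velocity of joint rotor between -0.05 and 0.05 rad/s and angle between each of scoop_red, scoop_blue, scoop_yellow's own z axis and vertical below 0.1 rad and height (world z) of each of scoop_red, scoop_blue, scoop_yellow below 0.012 m and linear speed of each of scoop_red, scoop_blue, scoop_yellow below 0.03 m/s and x of scoop_red in the frame of mat between -0.095 and 0.095 m and y of scoop_red in the frame of mat between -0.18 and 0.18 m and x of scoop_blue in the frame of mat between -0.095 and 0.095 m and y of scoop_blue in the frame of mat between -0.18 and 0.18 m and x of scoop_yellow in the frame of mat between -0.095 and 0.095 m and y of scoop_yellow in the frame of mat between -0.18 and 0.18 m); the robot touches nothing.
It fails at once if a ball goes into its jar other than through the funnel (passes the jar's mouth more than 35 mm from the funnel's axis) ((distance between ball_red_1 and red_jar below 0.016 m and horizontal distance between ball_red_1 and funnel above 0.035 m) or (distance between ball_red_2 and red_jar below 0.016 m and horizontal distance between ball_red_2 and funnel above 0.035 m) or (distance between ball_red_3 and red_jar below 0.016 m and horizontal distance between ball_red_3 and funnel above 0.035 m) or (distance between ball_blue_1 and blue_jar below 0.016 m and horizontal distance between ball_blue_1 and funnel above 0.035 m) or (distance between ball_blue_2 and blue_jar below 0.016 m and horizontal distance between ball_blue_2 and funnel above 0.035 m) or (distance between ball_blue_3 and blue_jar below 0.016 m and horizontal distance between ball_blue_3 and funnel above 0.035 m) or (distance between ball_yellow_1 and yellow_jar below 0.016 m and horizontal distance between ball_yellow_1 and funnel above 0.035 m) or (distance between ball_yellow_2 and yellow_jar below 0.016 m and horizontal distance between ball_yellow_2 and funnel above 0.035 m) or (distance between ball_yellow_3 and yellow_jar below 0.016 m and horizontal distance between ball_yellow_3 and funnel above 0.035 m)).
It fails at once if a bystander is moved by more than 4 cm (distance of any of reagent, serum, tape, wash, timer from where it was at the start of the episode above 0.04 m).
Of ball_red_1, ball_red_2, ball_red_3, ball_blue_1, ball_blue_2, ball_blue_3, ball_yellow_1, ball_yellow_2, ball_yellow_3 only 3 to 7 are there at a start; the rules pass over those that are not, and their reading is None.
At some moment in a run one of scoop_red, scoop_blue, scoop_yellow may be knocked a few centimetres aside while the robot is not near it.
It also fails if it takes over 210 s, if anything falls off the work surface, if the arm or the gripper's body presses on something with over 40 N, if the wrist force passes 120 N, or if a joint passes its speed limit or range.

## Working session

There is one attempt and no reset: what is moved stays moved. The work goes in short steps, Python scripts to look and compute and a shell command to move; the robot and the scene stay as the last step left them, time stands still between calls to the robot, and variables do not carry over. Pictures are saved under pics/ and viewed, at most 14 in all, crops included, and the job is handed in when it is done.

```bash
mkdir -p pics; ls; cat > h.py <<'E'
import numpy as np, cv2
from plant import arm
def snap(n,name=None):
    c=arm.get_calibration(n); p,d=arm.snapshot(n)
    if name: cv2.imwrite('pics/'+name+'.png',p[:,:,::-1])
    return p,d,c
def K(c,h=420):
    f=h/2/np.tan(np.radians(c['fovy'])/2); return np.array([[f,0,c['cx']],[0,f,c['cy']],[0,0,1]])
def ray(c,uv):
    uv=np.atleast_2d(np.float64(uv))
    R=cv2.Rodrigues(np.float64(c['rvec']))[0]; t=np.float64(c['tvec']).ravel()
    n=cv2.undistortPoints(uv[:,None],K(c),np.array([c['k1'],0,0,0.]))[:,0]
    return -R.T@t, np.c_[n,np.ones(len(n))]@R, n
def onplane(c,uv,z):
    o,d,_=ray(c,uv); return o+d*((z-o[2])/d[:,2])[:,None]
def proj(c,P):
    return cv2.projectPoints(np.float64(np.atleast_2d(P)),np.float64(c['rvec']),np.float64(c['tvec']),K(c),np.array([c['k1'],0,0,0.]))[0][:,0]
def cloud(c,d):
    v,u=np.mgrid[:d.shape[0],:d.shape[1]]
    o,r,_=ray(c,np.c_[u.ravel(),v.ravel()]); P=o+r*d.ravel()[:,None]; P[d.ravel()==0]=np.nan
    return P.reshape(d.shape+(3,))
E
python3 - <<'E'
from h import *
for n in('top','scene'):
    p,d,c=snap(n,n+'0'); print(n,c,d.min(),d.max())
    np.savez('pics/'+n+'0.npz',p=p,d=d)
print(arm.sense())
E
```

```text
pics
top {'fovy': 57.90726139963046, 'cx': 280.1269921956549, 'cy': 204.699205768996, 'k1': 0.03666147097271988, 'rvec': array([ 2.16355178, -2.21576748,  0.08961273]), 'tvec': array([  16.04784072,  524.98511543, 1327.12144035])} 0.0 2394.8096
scene {'fovy': 42.352005602496234, 'cx': 275.44317841857617, 'cy': 197.90879685908877, 'k1': -0.09448541720617062, 'rvec': array([ 2.16240377, -0.80127006,  0.39618589]), 'tvec': array([-383.15607751,  298.81604331, 1754.70458783])} 0.0 3999.9648
{'clock': 0.1, 'joint_pos': array([ 9.50905180e-01,  2.45727542e-01,  1.55883770e+00,  2.21783511e-06,
        1.33867312e+00, -1.74121500e-01]), 'dq': array([ 9.68601593e-04, -1.05696047e-03, -3.76019544e-03, -7.65008400e-04,
        5.21479393e-05, -7.75463285e-04]), 'joint_efforts': array([ 1.34298814e-03, -4.16910982e+01, -3.15528774e+01,  6.86166272e-02,
        3.09238338e-02, -5.78734330e-05]), 'ee_pos': array([279.97865114, 586.0897897 , 229.49543325]), 'ee_rot': array([ 2.21044178e-01,  9.75263449e-01, -7.58438274e-04, -3.19159514e-04]), 'contact_force': array([ 0.11780498, -0.27612072,  0.48250528]), 'ft_torque': array([ 0.00980134, -0.01394571, -0.00542974]), 'gripper_force': 0.0, 'grip_width': 94.13898893128776}
```

View pics/top0.png

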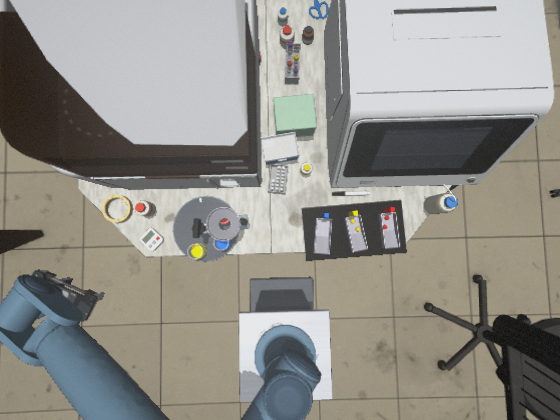

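View pics/scene0.png

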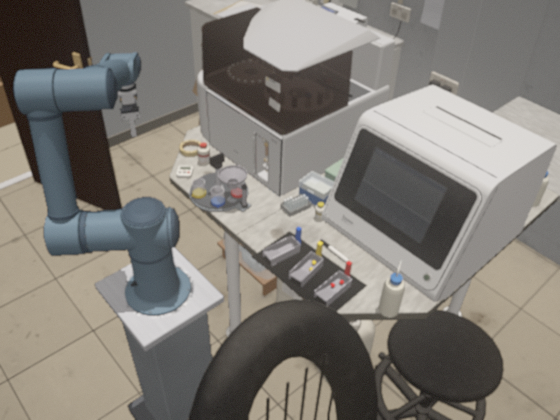

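```bash
python3 - <<'E'
from h import *
p=np.load('pics/top0.npz')['p'][:,:,::-1]
a=cv2.resize(p[180:270,95:265],None,fx=4.5,fy=4.5,interpolation=cv2.INTER_CUBIC)
b=cv2.resize(p[195:265,295:465],None,fx=4.5,fy=2.6*1.0,interpolation=cv2.INTER_CUBIC) if 0 else cv2.resize(p[195:265,295:415],None,fx=6.6,fy=6.6,interpolation=cv2.INTER_CUBIC)
cv2.imwrite('pics/a0.png',a); cv2.imwrite('pics/b0.png',b)
E
```

```text
(no output)
```

View pics/a0.png

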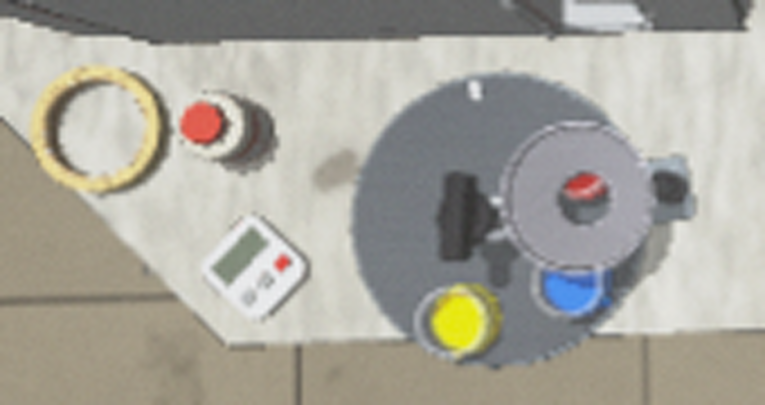

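View pics/b0.png

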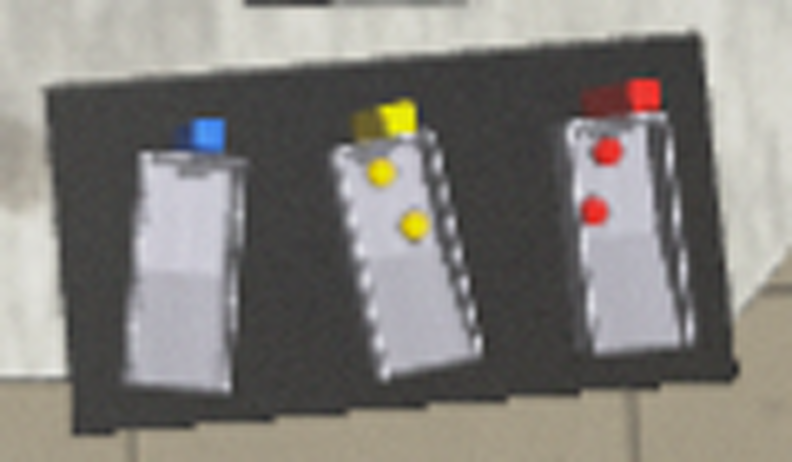

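```bash
cat > meas.py <<'E'
from h import *
def cen(m,minA=4):
    n,l,s,ce=cv2.connectedComponentsWithStats(m.astype(np.uint8)); return [(s[i,4],ce[i]) for i in range(1,n) if s[i,4]>=minA]
z=np.load('pics/top0.npz'); p,d=z['p'],z['d']; c=arm.get_calibration('top')
P=cloud(c,d)
h=cv2.cvtColor(p,cv2.COLOR_RGB2HSV)
roi=np.zeros(d.shape,bool); roi[195:265,295:415]=1
for n,lo,hi in(('red',0,8),('blue',100,120),('yellow',22,35)):
    m=(h[...,0]>=lo)&(h[...,0]<=hi)&(h[...,1]>140)&(h[...,2]>90)&roi
    top=m&(P[...,2]>70)
    for nm,mm in(('all',m),('top',top)):
        for A,ce in cen(mm): print(n,nm,A,ce.round(1),onplane(c,ce,88)[0].round(0),'med z',np.nanmedian(P[...,2][mm]).round(0))
# trays: steel pixels
S=roi&(h[...,1]<60)&(h[...,2]>110)&(P[...,2]<45)
for A,ce in cen(S,100):print('tray',A,ce.round(1),onplane(c,ce,10)[0].round(0))
# funnel & bar by height
for nm,lo,hi in(('bar',165,195),('funnelrim',122,145)):
    m=(P[...,2]>lo)&(P[...,2]<hi)&(np.mgrid[:420,:560][1]<260)&(np.mgrid[:420,:560][1]>150)&(np.mgrid[:420,:560][0]>190)&(np.mgrid[:420,:560][0]<265)
    q=P[m]; print(nm,m.sum(),q.mean(0).round(1),(q.min(0)).round(0),q.max(0).round(0))
    if nm=='bar': print(cv2.minAreaRect(q[:,:2].astype(np.float32)))
    else: print(cv2.minEnclosingCircle(q[:,:2].astype(np.float32)))
dk=(h[...,2]<110)&(h[...,1]<90)&(P[...,2]<30)&(P[...,2]>8); 
dk[:,:160]=0;dk[:,260:]=0;dk[:190]=0;dk[270:]=0
print('rotor',cv2.minEnclosingCircle(P[dk][:,:2].astype(np.float32)))
E
python3 meas.py
```

```text
red all 32 [391.1 209.1] [ 497. -368.   88.] med z 71.0
red all 12 [386.5 217.5] [ 469. -351.   88.] med z 71.0
red all 11 [384.5 226.6] [ 438. -343.   88.] med z 71.0
red top 28 [391.6 209. ] [ 497. -370.   88.] med z 91.0
blue all 25 [326. 215.] [ 482. -149.   88.] med z 91.0
blue top 24 [326. 215.] [ 482. -149.   88.] med z 91.0
yellow all 39 [353.3 212.7] [ 488. -241.   88.] med z 52.0
yellow all 12 [352.2 220.7] [ 461. -236.   88.] med z 52.0
yellow all 13 [357.4 228.6] [ 434. -252.   88.] med z 52.0
yellow top 27 [354.7 212.3] [ 489. -246.   88.] med z 91.0
tray 3090 [356.3 228.6] [ 434. -265.   10.]
tray 416 [388.8 230.7] [ 424. -380.   10.]
tray 485 [355.5 234.2] [ 414. -261.   10.]
tray 563 [322.3 235.6] [ 412. -144.   10.]
bar 117 [448.8 269.8 179.1] [420. 261. 165.] [479. 281. 186.]
((449.2905578613281, 271.28167724609375), (18.068483352661133, 59.091312408447266), 86.7677230834961)
funnelrim 291 [459.5 203.6 131.1] [407. 135. 122.] [514. 289. 145.]
((455.89520263671875, 211.9599151611328), 77.45172119140625)
rotor ((407.97747802734375, 214.0009307861328), 111.1228256225586)
```

```bash
cat > m2.py <<'E'
from h import *
z=np.load('pics/top0.npz'); p=z['p']; c=arm.get_calibration('top'); d=z['d']; P=cloud(c,d)
h=cv2.cvtColor(p,cv2.COLOR_RGB2HSV)
f=lambda x,y:(x/4.5+95-.4,y/4.5+180-.4)
F=onplane(c,f(580,197),136)[0]; ax=np.array([449.4,270.6])
post=onplane(c,f(672,188),112)[0]
print('funnel',F,'post',post,np.hypot(*(F[:2]-ax)))
fp=np.arctan2(*(F[:2]-ax)[::-1]); print('phi_p',np.degrees(fp),'post',np.degrees(np.arctan2(*(post[:2]-ax)[::-1])))
roi=np.zeros(d.shape,bool); roi[190:262,165:245]=1
for n,zz,m in(('blue',30,(abs(h[...,0]-110)<12)&(h[...,1]>150)),('yellow',30,(abs(h[...,0]-28)<8)&(h[...,1]>170)),('red',30,((h[...,0]<8)|(h[...,0]>174))&(h[...,1]>130)),('white',18,(h[...,1]<25)&(h[...,2]>215))):
    m&=roi
    n_,l,s,ce=cv2.connectedComponentsWithStats(m.astype(np.uint8))
    for i in range(1,n_):
        if s[i,4]>2:
            X=onplane(c,ce[i],zz)[0]; a=np.arctan2(*(X[:2]-ax)[::-1])
            print(n,s[i,4],ce[i].round(1),X.round(0),'r',np.hypot(*(X[:2]-ax)).round(0),'rel to ptr',((a-fp+np.pi)%(2*np.pi)-np.pi).round(2))
# trays yaw: steel mask rows
roi[:]=0; roi[195:262,295:415]=1
g=p.astype(int).sum(2)/3
m=(roi&(g>115)&(h[...,1]<60)).astype(np.uint8)
n_,l,s,ce=cv2.connectedComponentsWithStats(m,connectivity=4)
for i in range(1,n_):
    if 200<s[i,4]<1200:
        r=cv2.minAreaRect(np.argwhere(l==i)[:,::-1].astype(np.float32)); b=cv2.boxPoints(r)
        W=onplane(c,b,25)[:,:2]; e=W-np.roll(W,1,0); L=np.hypot(*e.T); k=L.argmax()
        print('tray',ce[i].round(0),W.mean(0).round(0),L.round(0),'axis deg',np.degrees(np.arctan2(e[k,1],e[k,0])).round(1))
E
python3 m2.py
```

```text
funnel [460.87374836 188.4606667  136.        ] post [466.42402032 124.74926292 112.        ] 82.93682521182728
phi_p -82.04801251063523 post -83.34243532663513
blue 8 [223.9 242.2] [398. 203.  30.] r 85.0 rel to ptr -0.79
yellow 85 [196.2 251. ] [370. 299.  30.] r 84.0 rel to ptr -2.05
red 13 [223.8 220.2] [475. 202.  30.] r 73.0 rel to ptr 0.22
white 7 [177.1 192.6] [577. 367.  18.] r 160.0 rel to ptr 2.08
white 18 [191.7 191.9] [578. 315.  18.] r 136.0 rel to ptr 1.77
white 57 [221.  194.4] [567. 212.  18.] r 131.0 rel to ptr 0.97
white 175 [236. 199.] [549. 160.  18.] r 149.0 rel to ptr 0.59
white 5 [165.6 194. ] [573. 407.  18.] r 184.0 rel to ptr 2.27
white 4 [206.5 192.5] [575. 263.  18.] r 126.0 rel to ptr 1.37
white 10 [183.1 200.9] [547. 346.  18.] r 123.0 rel to ptr 2.09
white 4 [200.  199.5] [550. 287.  18.] r 102.0 rel to ptr 1.59
white 25 [166.8 232.3] [438. 403.  18.] r 133.0 rel to ptr 3.09
white 4 [171.8 234. ] [431. 386.  18.] r 117.0 rel to ptr -3.12
white 84 [241.8 245.6] [384. 142.  18.] r 145.0 rel to ptr -0.6
white 16 [234.4 249.9] [370. 168.  18.] r 130.0 rel to ptr -0.8
white 6 [180.3 252.8] [365. 356.  18.] r 121.0 rel to ptr -2.5
white 4 [230.  252.8] [360. 183.  18.] r 125.0 rel to ptr -0.93
tray [389. 231.] [ 427. -376.] [125.  51. 125.  50.] axis deg 1.3
tray [355. 234.] [ 419. -261.] [124.  56. 125.  56.] axis deg -169.8
tray [322. 236.] [ 412. -143.] [ 57. 124.  57. 124.] axis deg -6.2
```

```bash
cat > go.py <<'E'
import sys
from h import *
from scipy.spatial.transform import Rotation as R
def delta(x,y,z,ya=None,dr=False):
    s=arm.sense(); M=R.from_quat(s['ee_rot']).as_matrix()
    cur=np.degrees(np.arctan2(M[1,1],M[0,1])); ya=cur if ya is None else ya
    turn=-(ya-cur)            # tool turn, +: clockwise from above
    a=np.radians(ya); Y=np.array([np.cos(a),np.sin(a),0]); X=np.array([-Y[1],Y[0],0])
    d=np.array([x,y,z])-s['ee_pos']
    print('t %.2f pos %s yang %.1f q6 %.0f w %.1f F %s tilt %.3f'%(s['clock'],s['ee_pos'].round(1),cur,np.degrees(s['joint_pos'][5]),s['grip_width'],s['contact_force'].round(1),np.arccos(-M[2,2])))
    print('turn rad %.3f; then shift cm x %.2f y %.2f z %.2f'%(np.radians(turn),d@X/10,d@Y/10,-d[2]/10))
if __name__=='__main__': delta(*[float(v) for v in sys.argv[1:]])
E
T='[[[0,0,0,0.112],[0,0,0,0.112],[0,0,0,0.112],[0,0,0,0.112],[0,0,0,0.112]]]'
python3 go.py 449.4 270.6 230 -95
```

```text
t 0.10 pos [280.  586.1 229.5] yang 64.5 q6 -10 w 94.1 F [ 0.1 -0.3  0.5] tilt 0.002
turn rad 2.783; then shift cm x 19.63 y 29.95 z -0.05
```

```bash

python3 -m handwheel '[[[0,0,0,0.12],[0,0,0,0.12],[0,0,0,0.12],[0,0,0,0.12],[0,0,0,0.12]]]' >/dev/null
python3 -m handwheel '[[[0,0,0,0.12],[0,0,0,0.12],[0,0,0,0.12],[0,0,0,0.12],[0,0,0,0.12]]]' >/dev/null
python3 -m handwheel '[[[0,0,0,0.12],[0,0,0,0.12],[0,0,0,0.12],[0,0,0,0.12],[0,0,0,0.12]]]' >/dev/null
python3 -m handwheel '[[[0,0,0,0.12],[0,0,0,0.12],[0,0,0,0.12],[0,0,0,0.12],[0,0,0,0.12]]]' >/dev/null
python3 -m handwheel '[[[0,0,0,0.12],[0,0,0,0.12],[0,0,0,0.12],[0,0,0,0.02],[0,0,0,0]]]' 
python3 -m handwheel '[[[2,3,0,0],[2,3,0,0],[2,3,0,0],[2,3,0,0],[2,3,0,0]]]' >/dev/null
python3 -m handwheel '[[[2,3,0,0],[2,3,0,0],[2,3,0,0],[2,3,0,0],[1.6,2.9,0,0]]]' >/dev/null
python3 -m handwheel '[[[0,0,0,0],[0,0,0,0]]]'
python3 go.py 449.4 270.6 230 -95
python3 - <<'E'
from h import *
snap('wrist','w1')
E
```

```text
clock: 2.18
ee_pos: [280.1, 586.3, 229.9]
ee_rot: [0.999, -0.041, -0.0, 0.0]
contact_force: [-0.1, 0.9, 0.4]
grip_width: 94.0
gripper_force: 0.0
clock: 3.18
ee_pos: [450.9, 271.0, 230.4]
ee_rot: [0.999, -0.043, -0.0, -0.0]
contact_force: [-0.3, -0.0, -0.3]
grip_width: 93.8
gripper_force: 0.0
t 3.18 pos [450.9 271.  230.4] yang -94.9 q6 114 w 93.8 F [-0.3 -0.  -0.3] tilt 0.000
turn rad 0.002; then shift cm x -0.15 y 0.05 z 0.04
```

View pics/w1.png

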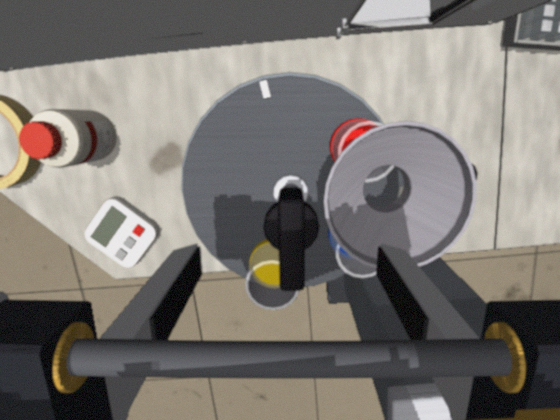

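```bash
python3 - <<'E'
from h import *
c=arm.get_calibration('wrist')
f=lambda u,v,z:onplane(c,(u,v),z)[0].round(1)
a1,a2=f(291,187,181),f(291,288,181); print('bar',a1,a2,(a1+a2)/2,np.hypot(*(a1-a2)[:2]))
F=f(400,195,136); print('funnel',F, f(327,195,136),f(474,195,136))
ro=f(293,180,18); w=f(265,90,18);print('rotor',ro,'edges',f(182,180,18),f(289,73,18),'white',w)
ax=((a1+a2)/2)[:2]
g=lambda p:np.degrees(np.arctan2(*(p[:2]-ax)[::-1]))
print('phi_p',g(F),np.hypot(*(F[:2]-ax)),'white',g(w),'bar',g(a1))
E
```

```text
bar [483.7 268.  181. ] [420.1 273.2 181. ] [451.9 270.6 181. ] 63.812224534175236
funnel [462.2 192.3 136. ] [466.5 243.8 136. ] [457.9 139.1 136. ]
rotor [456.8 267.2  18. ] edges [466.5 381.1  18. ] [560.7 262.6  18. ] white [547.1 287.   18. ]
phi_p -82.50603524670484 78.97455286356487 white 9.774345152092204 bar -4.674163711130811
```

```bash

python3 -m handwheel '[[[0,0,2,0],[0,0,2,0],[0,0,1.8,0],[0,0,0,0]]]' 5
python3 -m handwheel '[[[0,0,0,0],[0,0,0,0],[0,0,0,0],[0,0,0,0],[0,0,0,0]]]' 0 25
python3 -m handwheel '[[[0,0,0,0],[0,0,0,-0.05],[0,0,0,-0.05],[0,0,0,-0.1],[0,0,0,0]]]'
```

```text
clock: 3.57
ee_pos: [447.2, 272.6, 168.5]
ee_rot: [0.999, -0.04, -0.004, 0.001]
contact_force: [-0.6, 0.6, -0.2]
grip_width: 71.2
gripper_force: 0.0
clock: 3.98
ee_pos: [450.9, 272.4, 173.5]
ee_rot: [0.999, -0.042, 0.001, -0.0]
contact_force: [0.9, -0.1, 1.1]
grip_width: 37.3
gripper_force: 0.0
clock: 4.4
ee_pos: [450.9, 269.9, 172.8]
ee_rot: [0.998, 0.06, 0.0, 0.003]
contact_force: [0.9, -9.7, 1.8]
grip_width: 16.3
gripper_force: 25.0
```

```bash

python3 -m handwheel '[[[0,0,0,-0.1],[0,0,0,-0.1],[0,0,0,-0.1],[0,0,0,-0.1],[0,0,0,-0.1]]]'
python3 -m handwheel '[[[0,0,0,-0.1],[0,0,0,-0.1],[0,0,0,-0.1],[0,0,0,-0.1],[0,0,0,-0.1]]]' >/dev/null
python3 -m handwheel '[[[0,0,0,-0.1],[0,0,0,-0.1],[0,0,0,-0.1],[0,0,0,-0.1],[0,0,0,-0.1]]]' >/dev/null
python3 -m handwheel '[[[0,0,0,-0.1],[0,0,0,-0.1],[0,0,0,-0.05],[0,0,0,0],[0,0,0,0]]]' 
python3 go.py 451 270.5 172 20.8
```

```text
clock: 4.82
ee_pos: [450.5, 271.0, 172.8]
ee_rot: [0.952, 0.305, -0.0, 0.001]
contact_force: [-1.6, -5.0, 3.9]
grip_width: 16.0
gripper_force: 25.0
clock: 6.07
ee_pos: [448.0, 271.8, 172.7]
ee_rot: [0.595, 0.804, -0.002, -0.002]
contact_force: [-12.0, -2.4, 8.0]
grip_width: 16.2
gripper_force: 25.0
t 6.07 pos [448.  271.8 172.7] yang 16.9 q6 2 w 16.2 F [-12.   -2.4   8. ] tilt 0.007
turn rad -0.067; then shift cm x -0.23 y 0.23 z 0.07
```

```bash

python3 -m handwheel '[[[0,0,0,-0.067],[0,0,0,0],[0,0,0,0],[0,0,0,0],[0,0,0,0]]]' >/dev/null
python3 go.py 451 270.5 172 20.8
python3 -m handwheel '[[[0,0,0,0],[0,0,0,0],[0,0,0,0]]]' 4
python3 -m handwheel '[[[0,0,-1.5,0],[0,0,-3,0],[0,0,-3,0],[0,0,0,0],[0,0,0,0]]]' 6
python3 go.py 451 270.5 230 20.8
python3 - <<'E'
from h import *
p,d,c=snap('wrist','w2')
print(proj(c,[[451,270.5,181],[462,191.5,136]]))
E
```

```text
t 6.48 pos [447.9 271.8 172.7] yang 20.8 q6 -2 w 16.0 F [-12.8  -3.3   8.2] tilt 0.007
turn rad -0.000; then shift cm x -0.23 y 0.25 z 0.07
clock: 6.73
ee_pos: [450.7, 272.1, 172.7]
ee_rot: [0.568, 0.823, 0.0, 0.0]
contact_force: [-0.0, -0.3, -0.2]
grip_width: 32.5
gripper_force: 0.0
clock: 7.15
ee_pos: [451.7, 272.4, 249.6]
ee_rot: [0.568, 0.823, 0.002, 0.001]
contact_force: [0.0, 0.1, -0.7]
grip_width: 59.5
gripper_force: 0.0
t 7.15 pos [451.7 272.4 249.6] yang 20.7 q6 -2 w 59.5 F [ 0.   0.1 -0.7] tilt 0.005
turn rad -0.001; then shift cm x -0.15 y -0.13 z 1.96
[[288.06613789 237.07854089]
 [266.63775687 307.20288112]]
```

View pics/w2.png

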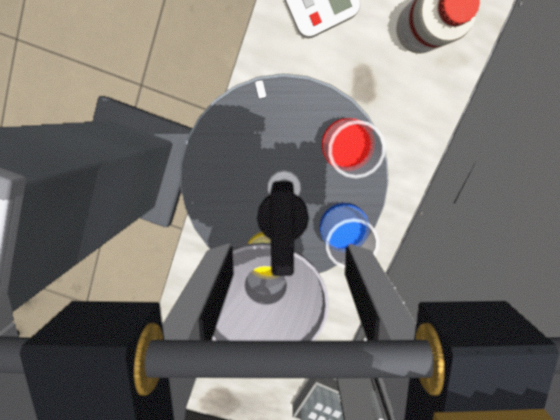

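```bash
python3 - <<'E'
from h import *
c=arm.get_calibration('wrist')
f=lambda u,v,z:onplane(c,(u,v),z)[0].round(1)
a1,a2=f(283,181,181),f(283,275,181); print('bar',a1,a2,(a1+a2)/2,np.hypot(*(a1-a2)[:2]))
w=f(261,89,18); ax=((a1+a2)/2)[:2]
r,b=f(347,145,20),f(346,230,20)
g=lambda p:np.degrees(np.arctan2(*(p[:2]-ax)[::-1]))
F=f(268,293,136);print(F)
print('white',w,g(w),'bar',g(a1),g(a2),'red',g(r),'blue',g(b))
print('rotor', [np.round(v,3) for v in (np.radians(g(w)+82.3)-1.8, np.radians((g(a1)-7.7)))])
E
```

```text
bar [433.6 303.9 181. ] [455.8 244.5 181. ] [444.7 274.2 181. ] 63.41293243495365
[456.9 204.8 136. ]
white [388.3 354.6  18. ] 125.04937331204842 bar 110.49259476987034 -69.50740523012976 red 51.99192534666783 blue -18.057732608437217
rotor [np.float64(1.819), np.float64(1.794)]
```

```bash

python3 -m handwheel '[[[0,0,0,-0.116],[0,0,0,-0.116],[0,0,0,-0.116],[0,0,0,-0.116],[0,0,0,-0.116]]]' >/dev/null
python3 -m handwheel '[[[0,0,0,-0.116],[0,0,0,-0.116],[0,0,0,-0.116],[0,0,0,-0.116],[0,0,0,-0.116]]]' >/dev/null
python3 -m handwheel '[[[0,0,0,-0.116],[0,0,0,-0.116],[0,0,0,0]]]' >/dev/null
python3 go.py 489 -246 230 100.5
```

```text
t 8.28 pos [449.6 271.7 245.3] yang 100.6 q6 -82 w 60.1 F [-0.7  0.9  0.6] tilt 0.004
turn rad 0.002; then shift cm x 5.56 y -51.62 z 1.53
```

```bash

python3 -m handwheel '[[[0.4,-3.7,0.1,0],[0.4,-3.7,0.1,0],[0.4,-3.7,0.1,0],[0.4,-3.7,0.1,0],[0.4,-3.7,0.1,0]]]' >/dev/null
python3 -m handwheel '[[[0.4,-3.7,0.1,0],[0.4,-3.7,0.1,0],[0.4,-3.7,0.1,0],[0.4,-3.7,0.1,0],[0.4,-3.7,0.1,0]]]' >/dev/null
python3 -m handwheel '[[[0.4,-3.7,0.1,0],[0.4,-3.7,0.1,0],[0.4,-3.7,0.1,0],[0.4,-3.5,0.1,0],[0,0,0,0]]]' >/dev/null
python3 -m handwheel '[[[0,0,0,0],[0,0,0,0]]]' >/dev/null
python3 go.py 489 -246 230 100.5
python3 - <<'E'
from h import *
p,d,c=snap('wrist','w3')
E
```

```text
t 9.70 pos [ 488.9 -244.8  232.3] yang 100.4 q6 -139 w 60.2 F [0.  0.2 0.1] tilt 0.002
turn rad -0.002; then shift cm x 0.01 y -0.12 z 0.23
```

View pics/w3.png

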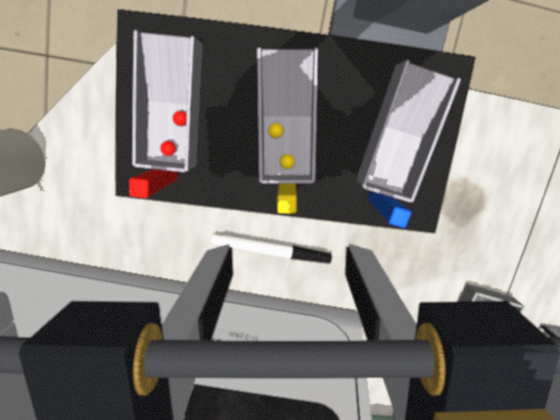

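```bash
python3 - <<'E'
from h import *
c=arm.get_calibration('wrist')
for n,u,v in(('y',287,205),('r',139,187),('b',400,217)): print(n,onplane(c,(u,v),92)[0].round(1))
print(onplane(c,[(260,182),(315,182),(258,50),(318,50),(290,290)],40).round(1))
E
```

```text
y [ 487.1 -245.4   92. ]
r [ 494.2 -369.8   92. ]
b [ 480.  -148.9   92. ]
[[ 482.4 -273.1   40. ]
 [ 472.7 -220.6   40. ]
 [ 364.5 -294.5   40. ]
 [ 354.7 -241.8   40. ]
 [ 591.2 -223.2   40. ]]
```

```bash

python3 -m handwheel '[[[0.1,0,3,0],[0,0,3,0],[0,0,3,0],[0,0,3,0],[0,0,2,0]]]' >/dev/null
python3 -m handwheel '[[[0,0,1.5,0],[0,0,0.8,0],[0,0,0,0],[0,0,0,0]]]' 3.5
python3 -m handwheel '[[[0,0,0,0],[0,0,0,0],[0,0,0,0],[0,0,0,0],[0,0,0,0]]]' 0 35
python3 -m handwheel '[[[0,0,0,0],[0,0,0,0],[0,0,0,0]]]'
python3 -m handwheel '[[[0,0,-0.3,0],[0,0,-0.5,0],[0,0,-1,0],[0,0,-1,0],[0,0,0,0]]]'
python3 - <<'E'
from h import *
p,d,c=snap('wrist','w4')
E
```

```text
clock: 10.5
ee_pos: [488.7, -245.0, 70.9]
ee_rot: [-0.092, 0.996, -0.0, 0.0]
contact_force: [1.0, -0.2, -0.3]
grip_width: 37.1
gripper_force: 0.0
clock: 10.92
ee_pos: [489.0, -246.1, 71.5]
ee_rot: [-0.091, 0.996, -0.001, 0.001]
contact_force: [1.0, 1.3, 4.8]
grip_width: 15.9
gripper_force: 35.0
clock: 11.17
ee_pos: [489.0, -246.1, 71.5]
ee_rot: [-0.091, 0.996, -0.0, 0.001]
contact_force: [0.2, 0.3, 5.1]
grip_width: 15.6
gripper_force: 35.0
clock: 11.58
ee_pos: [489.7, -246.7, 101.1]
ee_rot: [-0.092, 0.996, -0.002, 0.002]
contact_force: [0.4, -1.0, -1.4]
grip_width: 15.6
gripper_force: 35.0
```

View pics/w4.png

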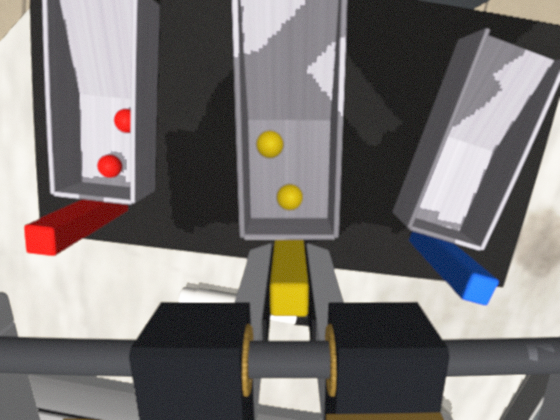

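```bash

python3 -m handwheel '[[[0,0,-1,0],[0,0,-2,0],[0,0,-2,0],[0,0,-2,0],[0,0,-2,0]]]' >/dev/null
python3 -m handwheel '[[[0,0,-2,0],[0,0,-2,0],[0,0,-2,0],[0,0,-1.4,0],[0,0,-1,0]]]' >/dev/null
python3 go.py 470.8 105 275 100.4
```

```text
t 12.47 pos [ 488.6 -245.9  274.7] yang 100.5 q6 -139 w 15.7 F [ 0.4  0.3 -1.8] tilt 0.002
turn rad 0.002; then shift cm x -4.58 y 34.83 z -0.03
```

```bash

python3 -m handwheel '[[[0,0.7,0,0],[-0.1,1.5,0,0],[-0.3,2.5,0,0],[-0.4,2.5,0,0],[-0.4,2.5,0,0]]]' >/dev/null
python3 -m handwheel '[[[-0.4,2.5,0,0],[-0.4,2.5,0,0],[-0.4,2.5,0,0],[-0.4,2.5,0,0],[-0.4,2.5,0,0]]]' >/dev/null
python3 -m handwheel '[[[-0.3,2.5,0,0],[-0.3,2.5,0,0],[-0.3,2.5,0,0],[-0.3,2.3,0,0],[-0.2,1.3,0,0]]]' >/dev/null
python3 -m handwheel '[[[0,0,0,0.03],[0,0,0,0.06],[0,0,0,0.1],[0,0,0,0.1],[0,0,0,0.1]]]' >/dev/null
python3 -m handwheel '[[[0,0,0,0.1],[0,0,0,0.1],[0,0,0,0.1],[0,0,0,0.1],[0,0,0,0.1]]]' >/dev/null
python3 -m handwheel '[[[0,0,0,0.1],[0,0,0,0.1],[0,0,0,0.1],[0,0,0,0.1],[0,0,0,0.1]]]' >/dev/null
python3 -m handwheel '[[[0,0,0,0.1],[0,0,0,0.1],[0,0,0,0.07],[0,0,0,0.04],[0,0,0,0]]]' >/dev/null
python3 go.py 470.8 105 275 7.7
python3 - <<'E'
from h import *
p,d,c=snap('wrist','w5')
E
```

```text
t 15.38 pos [471.3  90.9 270.6] yang 3.1 q6 -6 w 15.9 F [-0.  -0.7 -1.8] tilt 0.003
turn rad -0.080; then shift cm x 1.40 y 0.14 z -0.44
```

View pics/w5.png

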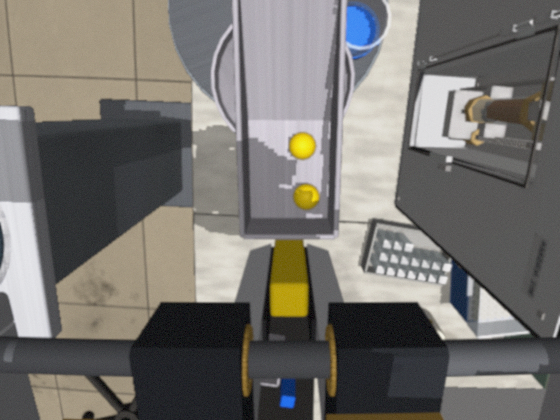

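```bash

python3 -m handwheel '[[[0.4,0.1,-0.1,-0.04],[0.5,0,-0.2,-0.04],[0.5,0,-0.1,0],[0,0,0,0],[0,0,0,0]]]' >/dev/null
python3 go.py 470.8 105 275 7.7
S='from plant import arm;s=arm.sense();print(s["gripper_force"],s["ft_torque"].round(3),s["contact_force"].round(1))'
python3 -c "$S"
python3 -m handwheel '[[[0,0,0,0],[0,0,0,0]]]' - 18 >/dev/null; python3 -c "$S"
python3 -m handwheel '[[[0,0,0,0],[0,0,0,0]]]' - 13 >/dev/null; python3 -c "$S"
python3 -m handwheel '[[[0,0,0,0],[0,0,0,0]]]' - 10 >/dev/null; python3 -c "$S"
python3 - <<'E'
from h import *
p,d,c=snap('wrist','w6')
E
```

```text
t 15.85 pos [472.2 104.5 276. ] yang 7.7 q6 -9 w 15.5 F [ 0.4 -0.8 -1.3] tilt 0.001
turn rad 0.000; then shift cm x 0.07 y -0.13 z 0.10
34.997000098228455 [-0.156  0.086 -0.036] [ 0.4 -0.8 -1.3]
17.99711287021637 [-0.19   0.009 -0.009] [-0.3  0.2 -2.5]
12.997225821018219 [-0.12   0.035  0.016] [-0.1 -0.1 -1.2]
9.997306019067764 [-0.157  0.029 -0.013] [ 0.3 -0.5 -1.9]
```

View pics/w6.png

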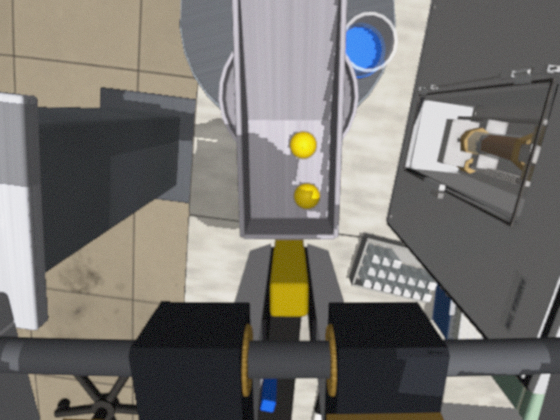

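```bash
cat > tilt.py <<'E'
from h import *
s=arm.sense(); p,d,c=snap('wrist'); P=cloud(c,d)
import sys
if len(sys.argv)>1: cv2.imwrite('pics/%s.png'%sys.argv[1],p[:,:,::-1])
hsv=cv2.cvtColor(p,cv2.COLOR_RGB2HSV)
from scipy.spatial.transform import Rotation as R
M=R.from_quat(s['ee_rot']).as_matrix(); Q=(P-s['ee_pos'])@M   # tool frame
# back wall top edge/walls: points near tool, |y|<27
m=(abs(Q[...,1])<20)&(Q[...,0]>14)&(Q[...,0]<60)&(Q[...,2]>0)&(Q[...,2]<140)
q=Q[m]
if len(q)>50:
    A=np.c_[q[:,0],np.ones(len(q))]; k=np.linalg.lstsq(A,q[:,2],rcond=None)[0]
    print('floor slope deg',np.degrees(np.arctan(k[0])).round(1),len(q))
for a in range(15,150,15):
    mm=(abs(Q[...,1])<18)&(abs(Q[...,0]-a)<5); print(a,np.round(np.nanpercentile(Q[...,2][mm],[10,50,90]),0) if mm.sum() else None,end=' ')
n,lo,hi=('yellow',22,35)
for n,lo,hi in (('yellow',22,35),('red',0,8)):
    b=(hsv[...,0]>=lo)&(hsv[...,0]<=hi)&(hsv[...,1]>140)&(hsv[...,2]>80); b[245:]=0
    _,l,st,ce=cv2.connectedComponentsWithStats(b.astype(np.uint8)); print(n,[(x[4],c_.round(0)) for x,c_ in zip(st[1:],ce[1:]) if x[4]>30],end=' ')
print('t',s['clock'],'gf',round(s['gripper_force'],1))
E
python3 tilt.py
for f in 1; do
python3 -m handwheel '[[[0,0,0,0],[0,0,0,0]]]' - 8 >/dev/null; python3 tilt.py
python3 -m handwheel '[[[0,0,0,0],[0,0,0,0]]]' - 6 >/dev/null; python3 tilt.py
done
```

```text
floor slope deg -2.6 4792
15 [-95.  -1.  63.] 30 [-96. -89. -78.] 45 [63. 64. 65.] 60 [49. 63. 65.] 75 [62. 63. 64.] 90 [56. 58. 59.] 105 [50. 52. 53.] 120 [45. 46. 48.] 135 [41. 42. 44.] yellow [(np.int32(533), array([303., 145.])), (np.int32(491), array([307., 196.])), (np.int32(130), array([289., 242.]))] red [] t 16.4 gf 10.0
floor slope deg -2.5 4800
15 [-95.   1.  63.] 30 [-96. -89. -78.] 45 [63. 64. 65.] 60 [49. 63. 65.] 75 [61. 63. 64.] 90 [56. 58. 59.] 105 [50. 52. 54.] 120 [45. 46. 48.] 135 [42. 42. 43.] yellow [(np.int32(535), array([303., 145.])), (np.int32(492), array([307., 196.])), (np.int32(130), array([289., 242.]))] red [] t 16.6167 gf 8.0
floor slope deg -2.6 4791
15 [-95.   0.  64.] 30 [-96. -89. -78.] 45 [63. 64. 65.] 60 [49. 63. 65.] 75 [61. 63. 64.] 90 [56. 58. 59.] 105 [50. 52. 53.] 120 [44. 46. 48.] 135 [42. 42. 43.] yellow [(np.int32(535), array([303., 144.])), (np.int32(490), array([307., 196.])), (np.int32(129), array([289., 242.]))] red [] t 16.8333 gf 6.0
```

```bash

python3 -m handwheel '[[[0,0,0,0],[0,0,0,0]]]' - 5 >/dev/null; python3 tilt.py
python3 -m handwheel '[[[0,0,0,0],[0,0,0,0]]]' - 4 >/dev/null; python3 tilt.py
python3 -m handwheel '[[[0,0,0,0],[0,0,0,0]]]' - 3.4 >/dev/null; python3 tilt.py
```

```text
floor slope deg -2.6 4781
15 [-95.   0.  64.] 30 [-96. -89. -78.] 45 [63. 64. 65.] 60 [49. 63. 65.] 75 [61. 63. 64.] 90 [56. 58. 59.] 105 [50. 52. 54.] 120 [45. 46. 48.] 135 [42. 42. 44.] yellow [(np.int32(535), array([303., 145.])), (np.int32(494), array([307., 196.])), (np.int32(130), array([289., 242.]))] red [] t 17.05 gf 5.0
floor slope deg -0.7 4781
15 [-95.  -7.  65.] 30 [-96. -89. -77.] 45 [65. 66. 67.] 60 [51. 66. 67.] 75 [63. 65. 67.] 90 [59. 60. 62.] 105 [54. 55. 56.] 120 [48. 50. 52.] 135 [46. 47. 48.] yellow [(np.int32(518), array([302., 148.])), (np.int32(482), array([306., 198.])), (np.int32(77), array([289., 243.]))] red [] t 17.2667 gf 4.0
floor slope deg 9.7 4619
15 [-96. -17.  69.] 30 [-96. -89. -77.] 45 [66. 76. 77.] 60 [64. 78. 79.] 75 [75. 76. 77.] 90 [73. 74. 75.] 105 [70. 71. 72.] 120 [68. 69. 71.] 135 [ 98. 140. 148.] yellow [(np.int32(460), array([302., 152.])), (np.int32(440), array([306., 201.]))] red [] t 17.4833 gf 3.4
```

```bash

python3 -m handwheel '[[[0,0,0,0]]]' - 3.4 >/dev/null; python3 tilt.py
python3 -m handwheel '[[[0,0,0,0]]]' - 3.4 >/dev/null; python3 tilt.py
python3 -m handwheel '[[[0,0,0,0]]]' - 3.4 >/dev/null; python3 tilt.py
```

```text
floor slope deg 8.7 4253
15 [-96. -15.  78.] 30 [-96. -90. -79.] 45 [75. 89. 90.] 60 [76. 89. 90.] 75 [89. 90. 91.] 90 [90. 90. 91.] 105 [90. 91. 92.] 120 [162. 165. 169.] 135 [103. 147. 156.] yellow [(np.int32(412), array([301., 148.])), (np.int32(399), array([305., 179.]))] red [] t 17.6167 gf 3.4
floor slope deg 8.0 4126
15 [-96. -14.  82.] 30 [-96. -90. -79.] 45 [78. 92. 94.] 60 [79. 94. 95.] 75 [95. 96. 97.] 90 [97. 98. 99.] 105 [172. 175. 178.] 120 [162. 165. 169.] 135 [103. 148. 156.] yellow [(np.int32(392), array([300., 138.])), (np.int32(395), array([310., 162.]))] red [] t 17.75 gf 3.4
floor slope deg 11.1 4143
15 [-96. -14.  82.] 30 [-96. -90. -79.] 45 [92. 93. 94.] 60 [79. 94. 95.] 75 [81. 95. 97.] 90 [97. 98. 99.] 105 [172. 175. 178.] 120 [162. 165. 169.] 135 [103. 148. 156.] yellow [(np.int32(399), array([299., 120.])), (np.int32(409), array([313., 142.]))] red [] t 17.8833 gf 3.4
```

```bash

python3 -m handwheel '[[[0,0,0,0],[0,0,0,0]]]' - 3.4 >/dev/null; python3 tilt.py
python3 -m handwheel '[[[0,0,0,0],[0,0,0,0]]]' - 3.4 >/dev/null; python3 tilt.py
python3 -m handwheel '[[[0,0,0,0],[0,0,0,0]]]' - 3 >/dev/null; python3 tilt.py
```

```text
floor slope deg 16.2 4164
15 [-96. -14.  82.] 30 [-96. -90. -78.] 45 [92. 93. 94.] 60 [94. 95. 96.] 75 [86. 96. 97.] 90 [84. 97. 99.] 105 [ 84.  86. 176.] 120 [162. 165. 169.] 135 [103. 147. 156.] yellow [(np.int32(434), array([299.,  78.])), (np.int32(417), array([313., 103.]))] red [] t 18.1 gf 3.4
floor slope deg 16.2 4154
15 [-96. -14.  82.] 30 [-96. -90. -79.] 45 [92. 93. 94.] 60 [94. 95. 96.] 75 [95. 96. 97.] 90 [97. 98. 99.] 105 [113. 174. 178.] 120 [112. 164. 169.] 135 [102. 147. 156.] yellow [(np.int32(382), array([310.,  56.]))] red [] t 18.3167 gf 3.4
floor slope deg 16.4 4165
15 [-96. -14.  81.] 30 [-96. -90. -79.] 45 [92. 93. 94.] 60 [94. 95. 96.] 75 [95. 96. 97.] 90 [97. 98. 99.] 105 [171. 175. 178.] 120 [162. 165. 169.] 135 [103. 147. 156.] yellow [] red [] t 18.5333 gf 3.0
```

```bash

python3 -m handwheel '[[[0,0,0,0],[0,0,0,0]]]' - 35 >/dev/null
python3 -m handwheel '[[[-2,0,0,0],[-2,0,0,-0.05],[0,0,0,-0.11],[0,0,0,-0.11],[0,0,0,-0.11]]]' >/dev/null
python3 -m handwheel '[[[0,0,0,-0.11],[0,0,0,-0.11],[0,0,0,-0.11],[0,0,0,-0.11],[0,0,0,-0.11]]]' >/dev/null
python3 -m handwheel '[[[0,0,0,-0.11],[0,0,0,-0.11],[0,0,0,-0.11],[0,0,0,-0.11],[0,0,0,-0.11]]]' >/dev/null
python3 -m handwheel '[[[0,0,0,-0.11],[0,0,0,-0.03],[0,0,0,0]]]' >/dev/null
python3 tilt.py; python3 go.py 459.5 -251.5 200 100.4
python3 - <<'E'
from h import *
p,d,c=snap('top','top2')
P=cloud(c,d); h=cv2.cvtColor(p,cv2.COLOR_RGB2HSV)
for n,lo,hi in(('red',0,8),('blue',100,120),('yellow',20,35)):
    m=(h[...,0]>=lo)&(h[...,0]<=hi)&(h[...,1]>130)&(h[...,2]>80)
    _,l,st,ce=cv2.connectedComponentsWithStats(m.astype(np.uint8)); print(n,[(x[4],c_.round(0).tolist()) for x,c_ in zip(st[1:],ce[1:]) if x[4]>5 and 150<c_[0]<415 and 195<c_[1]<270])
E
```

```text
floor slope deg 17.1 4177
15 [-88. -14.  80.] 30 [-96. -90. -79.] 45 [92. 93. 94.] 60 [94. 95. 95.] 75 [95. 96. 97.] 90 [97. 98. 99.] 105 [98. 99. 99.] 120 [276. 277. 279.] 135 None yellow [(np.int32(154), array([382., 175.])), (np.int32(260), array([412., 194.]))] red [] t 20.25 gf 35.0
t 20.30 pos [478.   64.5 276.5] yang 100.4 q6 -106 w 15.8 F [-0.4 -0.3 -1.2] tilt 0.000
turn rad 0.001; then shift cm x 7.52 y -30.75 z 7.65
red [(np.int32(42), [390.0, 209.0]), (np.int32(91), [183.0, 215.0]), (np.int32(12), [386.0, 218.0]), (np.int32(10), [384.0, 227.0])]
blue [(np.int32(99), [208.0, 205.0]), (np.int32(27), [326.0, 215.0])]
yellow [(np.int32(33), [223.0, 225.0])]
```

```bash

python3 -m handwheel '[[[0.5,-2.5,0,0],[1,-3.5,0,0],[1,-3.5,0,0],[1,-3.5,0,0],[1,-3.5,0,0]]]' >/dev/null
python3 -m handwheel '[[[1,-3.5,0,0],[1,-3.5,0,0],[1,-3.5,0,0],[0,-3.2,0,0],[0,-1,0,0]]]' >/dev/null
python3 -m handwheel '[[[0,0,3,0],[0,0,3,0],[0,0,1.6,0],[0,0,0,0],[0,0,0,0]]]' >/dev/null
python3 go.py 459.5 -251.5 110 100.4
python3 - <<'E'
from h import *
p,d,c=snap('top','top3')
h=cv2.cvtColor(p,cv2.COLOR_RGB2HSV)
for n,lo,hi in(('red',0,8),('blue',100,120),('yellow',20,35)):
    m=(h[...,0]>=lo)&(h[...,0]<=hi)&(h[...,1]>130)&(h[...,2]>80)
    _,l,st,ce=cv2.connectedComponentsWithStats(m.astype(np.uint8)); print(n,[(x[4],c_.round(0).tolist()) for x,c_ in zip(st[1:],ce[1:]) if x[4]>5 and 150<c_[0]<415 and 195<c_[1]<270])
E
```

```text
t 21.60 pos [ 460.9 -255.3  200. ] yang 100.5 q6 -142 w 16.3 F [-0.6 -0.9 -1.5] tilt 0.002
turn rad 0.002; then shift cm x 0.07 y 0.39 z 9.00
red [(np.int32(91), [183.0, 215.0])]
blue [(np.int32(97), [208.0, 205.0]), (np.int32(25), [326.0, 215.0])]
yellow [(np.int32(6), [358.0, 210.0]), (np.int32(81), [225.0, 224.0])]
```

```bash

python3 -m handwheel '[[[0,0.4,3,0],[0,0,3,0],[0,0,2,0],[0,0,1,0],[0,0,0,0]]]' 
python3 -m handwheel '[[[-0.2,0,0.3,0],[-0.3,0,0.3,0],[-0.3,0,0.3,0],[-0.3,0,0.3,0],[-0.3,0,0.3,0]]]' - 5
python3 -m handwheel '[[[-0.3,0,0.3,0],[-0.3,0,0.3,0],[-0.3,0,0.3,0],[-0.3,0,0.3,0],[-0.3,0,0.3,0]]]' - 5
python3 tilt.py;python3 go.py 489 -246 71.5
```

```text
clock: 22.07
ee_pos: [463.6, -253.4, 113.7]
ee_rot: [-0.091, 0.996, -0.002, 0.003]
contact_force: [1.1, 0.2, 0.8]
grip_width: 15.7
gripper_force: 35.0
clock: 22.48
ee_pos: [474.5, -249.6, 95.4]
ee_rot: [-0.092, 0.996, -0.0, 0.0]
contact_force: [0.6, -0.5, -0.2]
grip_width: 16.0
gripper_force: 5.0
clock: 22.9
ee_pos: [488.6, -246.4, 79.7]
ee_rot: [-0.091, 0.996, 0.0, -0.001]
contact_force: [-0.3, -1.0, -1.2]
grip_width: 15.9
gripper_force: 5.0
floor slope deg 2.9 4719
15 [-91. -20.  67.] 30 [-96. -90. -78.] 45 [67. 68. 69.] 60 [68. 69. 70.] 75 [65. 66. 67.] 90 [60. 61. 63.] 105 [55. 56. 58.] 120 [50. 52. 53.] 135 [75. 76. 77.] yellow [] red [(np.int32(311), array([105., 124.])), (np.int32(485), array([ 92., 173.])), (np.int32(2004), array([ 58., 230.]))] t 22.9 gf 5.0
t 22.95 pos [ 488.9 -246.3   79.3] yang 100.5 q6 -139 w 16.0 F [ 0.   0.2 -0.7] tilt 0.001
turn rad -0.000; then shift cm x -0.02 y 0.02 z 0.78
```

```bash

python3 -m handwheel '[[[0,0,0.4,0],[0,0,0.4,0],[0,0,0.2,0],[0,0,0,0]]]' - 4
python3 tilt.py
python3 -m handwheel '[[[0,0,0,0],[0,0,0,0],[0,0,0,0],[0,0,0,0],[0,0,0,0]]]' 4
python3 -m handwheel '[[[0,0,-1,0],[0,0,-3,0],[0,0,-3,0],[0,0,-3,0],[0,0,-3,0]]]' 6
python3 -m handwheel '[[[0,0,-1.3,0],[0,0,-1,0],[0,0,0,0]]]'
python3 tilt.py w7; python3 go.py 497 -370 230 95
```

```text
clock: 23.28
ee_pos: [489.1, -246.9, 70.6]
ee_rot: [-0.091, 0.996, -0.0, 0.0]
contact_force: [1.1, -0.2, 0.8]
grip_width: 16.0
gripper_force: 4.0
floor slope deg -0.3 4875
15 [-91. -20.  63.] 30 [-96. -90. -78.] 45 [62. 63. 64.] 60 [62. 63. 64.] 75 [59. 60. 62.] 90 [53. 55. 56.] 105 [47. 49. 51.] 120 [42. 43. 45.] 135 [66. 67. 68.] yellow [] red [(np.int32(323), array([ 97., 123.])), (np.int32(535), array([ 84., 175.])), (np.int32(1834), array([ 53., 231.]))] t 23.2833 gf 4.0
clock: 23.75
ee_pos: [488.7, -246.7, 70.3]
ee_rot: [-0.091, 0.996, 0.0, -0.0]
contact_force: [-0.3, 0.6, 0.3]
grip_width: 39.9
gripper_force: 0.0
clock: 24.17
ee_pos: [488.7, -246.6, 202.6]
ee_rot: [-0.092, 0.996, -0.0, 0.0]
contact_force: [0.2, -0.4, 0.1]
grip_width: 60.0
gripper_force: 0.0
clock: 24.42
ee_pos: [489.5, -247.3, 225.4]
ee_rot: [-0.091, 0.996, -0.001, 0.001]
contact_force: [-0.3, 0.2, -0.2]
grip_width: 60.1
gripper_force: 0.0
15 [217. 218. 219.] 30 [-90. -88. -85.] 45 [217. 218. 219.] 60 [217. 218. 219.] 75 [214. 216. 217.] 90 [208. 210. 212.] 105 [203. 204. 206.] 120 [197. 198. 200.] 135 [221. 222. 223.] yellow [(np.int32(574), array([290., 205.]))] red [(np.int32(150), array([181., 117.])), (np.int32(161), array([169., 147.])), (np.int32(891), array([150., 183.]))] t 24.4167 gf 0.0
t 24.47 pos [ 488.8 -246.8  223.4] yang 100.5 q6 -139 w 59.5 F [ 0.2  0.3 -0.7] tilt 0.000
turn rad 0.096; then shift cm x 0.26 y -12.35 z -0.66
```

View pics/w7.png

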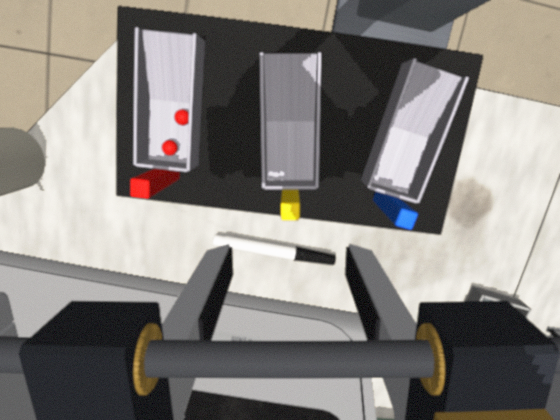

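```bash

python3 -m handwheel '[[[0,0,0,0.116],[0,0,0,0.116],[0,0,0,0.116],[0,0,0,0.116],[0,0,0,0.116]]]' >/dev/null
python3 -m handwheel '[[[0,0,0,0.116],[0,0,0,0.116],[0,0,0,0.116],[0,0,0,0.116],[0,0,0,0.116]]]' >/dev/null
python3 -m handwheel '[[[0,0,0,0.116],[0,0,0,0.116],[0,0,-1,0],[0,0,-1,0],[0,0,0,0]]]' 5 >/dev/null
python3 go.py 448.5 271 245 20.8
```

```text
t 25.72 pos [ 489.5 -247.3  245.3] yang 20.9 q6 -60 w 49.9 F [-0.2 -0.9 -0.1] tilt 0.003
turn rad 0.001; then shift cm x 49.91 y 14.57 z 0.03
```

```bash

python3 -m handwheel '[[[3.5,1,0,0],[3.5,1,0,0],[3.5,1,0,0],[3.5,1,0,0],[3.5,1,0,0]]]' >/dev/null
python3 -m handwheel '[[[3.5,1,0,0],[3.5,1,0,0],[3.5,1,0,0],[3.5,1,0,0],[3.5,1,0,0]]]' >/dev/null
python3 -m handwheel '[[[3.5,1,0,0],[3.5,1,0,0],[3.5,1,0,0],[3.5,1,0,0],[0,0,0,0]]]' >/dev/null
python3 go.py 448.5 271 245 20.8
```

```text
t 26.97 pos [445.1 265.7 243.7] yang 21.2 q6 -3 w 50.2 F [-0.9 -0.   0.4] tilt 0.002
turn rad 0.007; then shift cm x 0.37 y 0.51 z -0.13
```

Position, descend, grip fully, then turn −2.4 rad (tool +2.4).

```bash

python3 -m handwheel '[[[0.4,0.5,0,0],[0,0,2,0],[0,0,2.5,0],[0,0,2.5,0],[0,0,0.2,0]]]' >/dev/null
python3 -m handwheel '[[[0,0,0,0],[0,0,0,0],[0,0,0,0],[0,0,0,0],[0,0,0,0]]]' 0 25 >/dev/null
python3 -m handwheel '[[[0,0,0,0],[0,0,0,0],[0,0,0,0],[0,0,0,0]]]'
python3 -m handwheel '[[[0,0,0,0.05],[0,0,0,0.1],[0,0,0,0.1],[0,0,0,0.1],[0,0,0,0.1]]]'
python3 -m handwheel '[[[0,0,0,0.1],[0,0,0,0.1],[0,0,0,0.1],[0,0,0,0.1],[0,0,0,0.1]]]' >/dev/null
python3 -m handwheel '[[[0,0,0,0.1],[0,0,0,0.1],[0,0,0,0.1],[0,0,0,0.1],[0,0,0,0.1]]]'
python3 -m handwheel '[[[0,0,0,0.1],[0,0,0,0.1],[0,0,0,0.1],[0,0,0,0.1],[0,0,0,0.1]]]' >/dev/null
python3 -m handwheel '[[[0,0,0,0.1],[0,0,0,0.1],[0,0,0,0.1],[0,0,0,0.1],[0,0,0,0.05]]]' >/dev/null
python3 -m handwheel '[[[0,0,0,0],[0,0,0,0]]]' 
python3 go.py 448.5 271 172 -116.7
```

```text
clock: 28.13
ee_pos: [449.7, 266.6, 172.6]
ee_rot: [0.568, 0.823, 0.0, 0.0]
contact_force: [-3.2, -1.2, 6.9]
grip_width: 15.7
gripper_force: 25.0
clock: 28.55
ee_pos: [448.4, 266.4, 172.6]
ee_rot: [0.739, 0.674, -0.002, -0.001]
contact_force: [-9.6, -3.0, 10.8]
grip_width: 15.7
gripper_force: 25.0
clock: 29.38
ee_pos: [446.0, 268.0, 172.5]
ee_rot: [0.971, 0.237, -0.004, -0.002]
contact_force: [-18.9, 4.4, 15.5]
grip_width: 16.2
gripper_force: 25.1
clock: 30.38
ee_pos: [446.3, 270.6, 172.5]
ee_rot: [0.973, -0.231, -0.005, -0.003]
contact_force: [-14.4, 13.4, 10.0]
grip_width: 16.1
gripper_force: 25.0
t 30.38 pos [446.3 270.6 172.5] yang -116.8 q6 135 w 16.1 F [-14.4  13.4  10. ] tilt 0.011
turn rad -0.001; then shift cm x 0.18 y -0.14 z 0.05
```

```bash

python3 -m handwheel '[[[0,0,0,0],[0,0,0,0],[0,0,0,0]]]' 4 >/dev/null
python3 -m handwheel '[[[0,0,-1.5,0],[0,0,-3,0],[0,0,-3,0],[0,0,0,0],[0,0,0,0]]]' 6
python3 tilt.py w8|tail -1
```

```text
clock: 31.05
ee_pos: [450.8, 266.6, 248.3]
ee_rot: [0.973, -0.232, 0.002, -0.001]
contact_force: [0.6, 0.8, -0.7]
grip_width: 59.4
gripper_force: 0.0
15 [ 68.  71. 231.] 30 [-89. -87. 113.] 45 [114. 231. 232.] 60 [114. 231. 232.] 75 [230. 231. 232.] 90 [230. 231. 232.] 105 [231. 232. 240.] 120 [248. 249. 251.] 135 [121. 249. 251.] yellow [(np.int32(49), array([260., 239.]))] red [(np.int32(994), array([359., 151.])), (np.int32(837), array([ 58., 228.]))] t 31.05 gf 0.0
```

View pics/w8.png

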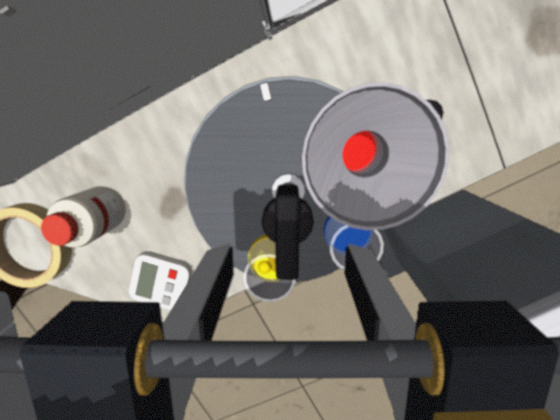

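```bash
python3 - <<'E'
from h import *
c=arm.get_calibration('wrist')
f=lambda u,v,z:onplane(c,(u,v),z)[0].round(1)
a1,a2=f(288,184,181),f(288,278,181); w=f(266,92,18); ax=np.array([448.3,271.3])
g=lambda p,o=ax:np.degrees(np.arctan2(*(p[:2]-o)[::-1]))
print((a1+a2)/2,'white',np.radians(g(w)+82.3)-1.8,np.radians(g(w,((a1+a2)/2)[:2])+82.3)-1.8,'bar',np.radians(g(a1,a2[:2])-7.7))
E
python3 go.py 497 -370 245 95
```

```text
[450.15 266.1  181.  ] white -0.6424456370898095 -0.595872164415038 bar -0.6029814239596815
t 31.10 pos [449.7 266.3 246.4] yang -116.8 q6 135 w 60.0 F [-0.2  0.9 -0.5] tilt 0.001
turn rad -3.697; then shift cm x 0.83 y -63.80 z 0.14
```

```bash

python3 -m handwheel '[[[0,0,0,-0.123],[0,0,0,-0.123],[0,0,0,-0.123],[0,0,0,-0.123],[0,0,0,-0.123]]]' >/dev/null
python3 -m handwheel '[[[0,0,0,-0.123],[0,0,0,-0.123],[0,0,0,-0.123],[0,0,0,-0.123],[0,0,0,-0.123]]]' >/dev/null
python3 -m handwheel '[[[0,0,0,-0.123],[0,0,0,-0.123],[0,0,0,-0.123],[0,0,0,-0.123],[0,0,0,-0.123]]]' >/dev/null
python3 -m handwheel '[[[0,0,0,-0.123],[0,0,0,-0.123],[0,0,0,-0.123],[0,0,0,-0.123],[0,0,0,-0.123]]]' >/dev/null
python3 -m handwheel '[[[0,0,0,-0.123],[0,0,0,-0.123],[0,0,0,-0.123],[0,0,0,-0.123],[0,0,0,-0.123]]]' >/dev/null
python3 -m handwheel '[[[0,0,0,-0.123],[0,0,0,-0.123],[0,0,0,-0.123],[0,0,0,-0.123],[0,0,0,-0.123]]]' >/dev/null
python3 -m handwheel '[[[0,-3.5,0,0],[0,-3.5,0,0],[0,-3.5,0,0],[0,-3.5,0,0],[0,-3.5,0,0]]]' >/dev/null
python3 -m handwheel '[[[0,-3.5,0,0],[0,-3.5,0,0],[0,-3.5,0,0],[0,-3.5,0,0],[0,-3.5,0,0]]]' >/dev/null
python3 -m handwheel '[[[0,-3.5,0,0],[0,-3.5,0,0],[0,-3.5,0,0],[0,-3.5,0,0],[0,-3.5,0,0]]]' >/dev/null
python3 -m handwheel '[[[0,-3.5,0,0],[0,-3.5,0,0],[0,-3.5,0,0],[0,0,0,0],[0,0,0,0]]]' >/dev/null
python3 go.py 497 -370 230 95
```

```text
t 35.27 pos [ 499.4 -362.1  243.7] yang 94.5 q6 -141 w 59.8 F [-0.3  0.1 -0.7] tilt 0.004
turn rad -0.009; then shift cm x 0.31 y -0.76 z 1.37
```

```bash

python3 -m handwheel '[[[0.3,-0.8,1.4,0],[0,0,0,0],[0,0,0,0]]]' >/dev/null
cat > scoop.py <<'E'
from h import *
import sys
s=arm.sense(); p,d,c=snap('wrist',sys.argv[1]); P=cloud(c,d); h=cv2.cvtColor(p,cv2.COLOR_RGB2HSV)
for n,lo,hi in(('red',0,8),('yellow',20,35),('blue',100,120)):
    m=(h[...,0]>=lo)&(h[...,0]<=hi)&(h[...,1]>130)&(h[...,2]>80)&(P[...,2]>86)&(P[...,2]<100)
    m[250:]=0
    if m.sum()<50: continue
    uv=np.argwhere(m)[:,::-1].mean(0); H=onplane(c,uv,92)[0]; print(n,'handle',uv.round(0),H.round(1),'depth z',np.nanmean(P[m],0).round(1))
    w=(P[...,2]>37)&(P[...,2]<46)&(h[...,1]<70)&(np.hypot(P[...,0]-H[0],P[...,1]-H[1])<150)&(abs(P[...,1]-H[1])<50)
    q=P[w][:,:2].astype(np.float32)
    if len(q)>100:
        r=cv2.minAreaRect(q); b=cv2.boxPoints(r); e=b-np.roll(b,1,0); L=np.hypot(*e.T); k=L.argmax()
        a=np.degrees(np.arctan2(e[k,1],e[k,0])); a=(a+90)%180-90
        print('  rim',np.round(r[0],1),L.round(0),'axis deg',a.round(1))
b=(h[...,0]<8)&(h[...,1]>130)&(P[...,2]<35); b[250:]=0
_,l,st,ce=cv2.connectedComponentsWithStats(b.astype(np.uint8)); print([(x[4],np.nanmean(P[l==i+1],0).round(0)) for i,x in enumerate(st[1:]) if x[4]>30])
E
python3 scoop.py w9; python3 go.py 497 -370 230 95
```

```text
red handle [284. 204.] [ 493.8 -371.3   92. ] depth z [ 494.1 -371.3   90.8]
  rim [ 425.8 -376.3] [123.  54. 123.  54.] axis deg 3.9
yellow handle [430. 212.] [ 490.5 -247.8   92. ] depth z [ 490.9 -247.2   90.6]
  rim [ 423.9 -258.4] [124.  55. 124.  55.] axis deg 10.7
blue handle [540. 208.] [ 479.2 -152.1   92. ] depth z [ 479.5 -151.    90.6]
  rim [ 411.4 -142. ] [ 56. 123.  56. 123.] axis deg -6.4
[(np.int32(141), array([ 437., -364.,   22.])), (np.int32(134), array([ 468., -373.,   21.]))]
t 35.57 pos [ 497.9 -368.3  231.3] yang 94.7 q6 -142 w 60.1 F [ 0.2 -0.1 -0.7] tilt 0.002
turn rad -0.005; then shift cm x 0.10 y -0.16 z 0.13
```

```bash

python3 -m handwheel '[[[0.2,-0.3,1,0.01],[0,0,3,0],[0,0,3,0],[0,0,3,0],[0,0,2.5,0]]]' 4.5 >/dev/null
python3 -m handwheel '[[[0,0,2,0],[0,0,1.2,0],[0,0,0.3,0],[0,0,0,0],[0,0,0,0]]]' 3.5
python3 go.py 495.5 -371.2 71 94
```

```text
clock: 36.4
ee_pos: [497.2, -373.3, 73.8]
ee_rot: [-0.036, 0.999, -0.001, 0.001]
contact_force: [0.3, -0.5, 0.2]
grip_width: 35.0
gripper_force: 0.0
t 36.40 pos [ 497.2 -373.3   73.8] yang 94.1 q6 -141 w 35.0 F [ 0.3 -0.5  0.2] tilt 0.002
turn rad 0.002; then shift cm x 0.15 y 0.22 z 0.28
```

```bash

python3 -m handwheel '[[[0.1,0.2,0.3,0],[0,0,0,0]]]' >/dev/null
python3 -m handwheel '[[[0,0,0,0],[0,0,0,0],[0,0,0,0],[0,0,0,0],[0,0,0,0]]]' 0 35
python3 -m handwheel '[[[0,0,0,0],[0,0,0,0]]]'
python3 go.py 495.5 -371.2 71 94
python3 -m handwheel '[[[0,0,-0.3,0],[0,0,-0.5,0],[0,0,-1,0],[0,0,-1,0],[0,0,0,0]]]'
python3 tilt.py
```

```text
clock: 36.98
ee_pos: [495.5, -371.0, 69.8]
ee_rot: [-0.036, 0.999, -0.0, 0.0]
contact_force: [-0.3, 1.0, 1.7]
grip_width: 16.0
gripper_force: 35.0
clock: 37.15
ee_pos: [495.5, -371.0, 69.8]
ee_rot: [-0.036, 0.999, -0.0, 0.0]
contact_force: [-0.9, -1.1, 2.9]
grip_width: 15.9
gripper_force: 35.0
t 37.15 pos [ 495.5 -371.    69.8] yang 94.1 q6 -141 w 15.9 F [-0.9 -1.1  2.9] tilt 0.001
turn rad 0.001; then shift cm x 0.00 y -0.02 z -0.12
clock: 37.57
ee_pos: [496.6, -372.1, 100.5]
ee_rot: [-0.036, 0.999, -0.002, 0.002]
contact_force: [0.4, -0.5, -1.3]
grip_width: 15.8
gripper_force: 35.0
floor slope deg -2.1 4852
15 [-87.  -8.  62.] 30 [-96. -90. -77.] 45 [62. 62. 63.] 60 [47. 62. 63.] 75 [59. 61. 63.] 90 [54. 55. 57.] 105 [48. 50. 51.] 120 [42. 44. 46.] 135 [39. 40. 41.] yellow [(np.int32(495), array([483., 240.]))] red [(np.int32(497), array([309., 148.])), (np.int32(455), array([289., 201.]))] t 37.5667 gf 35.0
```

```bash

python3 -m handwheel '[[[0,0,-1,0],[0,0,-2,0],[0,0,-2,0],[0,0,-2,0],[0,0,-2,0]]]' >/dev/null
python3 -m handwheel '[[[0,0,-2,0],[0,0,-2,0],[0,0,-2,0],[0,0,-1.5,0],[0,0,-1,0]]]' >/dev/null
python3 -m handwheel '[[[0,0.7,0,0],[0,1.5,0,0],[0,2.5,0,0],[0,2.5,0,0],[0,2.5,0,0]]]' >/dev/null
python3 -m handwheel '[[[0,2.5,0,0],[0,2.5,0,0],[0,2.5,0,0],[0,2.5,0,0],[0,2.5,0,0]]]' >/dev/null
python3 -m handwheel '[[[0,2.5,0,0],[0,2.5,0,0],[0,2.5,0,0],[0,2.5,0,0],[0,2.5,0,0]]]' >/dev/null
python3 -m handwheel '[[[0,2.5,0,0],[0,2.5,0,0],[0,2.5,0,0],[0,1.5,0,0],[0,1,0,0]]]' >/dev/null
python3 -m handwheel '[[[0,0,0,0.03],[0,0,0,0.06],[0,0,0,0.1],[0,0,0,0.1],[0,0,0,0.1]]]' >/dev/null
python3 -m handwheel '[[[0,0,0,0.1],[0,0,0,0.1],[0,0,0,0.1],[0,0,0,0.1],[0,0,0,0.1]]]' >/dev/null
python3 -m handwheel '[[[0,0,0,0.1],[0,0,0,0.1],[0,0,0,0.1],[0,0,0,0.1],[0,0,0,0.05]]]' >/dev/null
python3 -m handwheel '[[[0,0,0,0.05],[0,0,0,0.02],[0,0,0,0]]]' >/dev/null
python3 go.py 472 104 275 7.7; python3 tilt.py
```

```text
t 41.62 pos [462.8  75.2 271.5] yang 13.3 q6 -18 w 16.2 F [ 0.   0.3 -1.6] tilt 0.002
turn rad 0.098; then shift cm x 2.73 y 1.30 z -0.35
floor slope deg -2.2 4877
15 [-95.  -5.  62.] 30 [-96. -89. -78.] 45 [62. 62. 63.] 60 [47. 62. 63.] 75 [59. 61. 62.] 90 [53. 55. 57.] 105 [48. 49. 51.] 120 [42. 44. 45.] 135 [40. 41. 41.] yellow [] red [(np.int32(521), array([304., 145.])), (np.int32(438), array([307., 198.]))] t 41.6167 gf 35.0
```

```bash

python3 -m handwheel '[[[0.3,0.2,-0.1,0.05],[0.6,0.4,-0.1,0.048],[0.8,0.4,-0.1,0],[0.7,0.2,0,0],[0.3,0.1,0,0]]]' >/dev/null
python3 -m handwheel '[[[0,0,0,0],[0,0,0,0]]]' - 6 >/dev/null
python3 go.py 472 104 275 7.7; python3 tilt.py
```

```text
t 42.25 pos [472.  104.1 275.2] yang 7.8 q6 -9 w 16.1 F [-0.4  0.7 -2. ] tilt 0.001
turn rad 0.001; then shift cm x -0.01 y -0.00 z 0.02
floor slope deg -2.9 4880
15 [-95.  -1.  62.] 30 [-96. -89. -77.] 45 [62. 62. 63.] 60 [47. 62. 63.] 75 [59. 61. 62.] 90 [53. 55. 57.] 105 [48. 49. 51.] 120 [42. 44. 45.] 135 [40. 41. 42.] yellow [] red [(np.int32(508), array([302., 146.])), (np.int32(455), array([307., 197.]))] t 42.25 gf 6.0
```

```bash

python3 -m handwheel '[[[0,0,0,0],[0,0,0,0]]]' - 3.8 >/dev/null
python3 -m handwheel '[[[0,0,0,0],[0,0,0,0]]]' - 3.4 >/dev/null; python3 tilt.py
python3 -m handwheel '[[[0,0,0,0],[0,0,0,0],[0,0,0,0],[0,0,0,0]]]' - 3.4 >/dev/null; python3 tilt.py
python3 -m handwheel '[[[0,0,0,0],[0,0,0,0],[0,0,0,0],[0,0,0,0]]]' - 3.4 >/dev/null; python3 tilt.py
python3 -m handwheel '[[[0,0,0,0],[0,0,0,0],[0,0,0,0],[0,0,0,0]]]' - 3.2 >/dev/null; python3 tilt.py
```

```text
floor slope deg 1.5 4835
15 [-96. -24.  64.] 30 [-96. -89. -77.] 45 [64. 66. 67.] 60 [53. 67. 68.] 75 [63. 65. 66.] 90 [59. 60. 62.] 105 [54. 56. 57.] 120 [50. 51. 53.] 135 None yellow [] red [(np.int32(483), array([302., 152.])), (np.int32(420), array([307., 202.]))] t 42.6333 gf 3.4
floor slope deg 2.4 4603
15 [-96. -18.  69.] 30 [-96. -90. -78.] 45 [60. 75. 77.] 60 [62. 76. 78.] 75 [74. 75. 76.] 90 [72. 73. 74.] 105 [70. 71. 72.] 120 [68. 69. 70.] 135 [140. 149. 153.] yellow [] red [(np.int32(890), array([305., 157.]))] t 43.0167 gf 3.4
floor slope deg 2.4 4596
15 [-96. -18.  69.] 30 [-96. -90. -78.] 45 [60. 75. 77.] 60 [62. 76. 78.] 75 [74. 75. 76.] 90 [72. 73. 74.] 105 [70. 71. 72.] 120 [69. 70. 70.] 135 [140. 149. 153.] yellow [] red [(np.int32(888), array([305., 157.]))] t 43.4 gf 3.4
floor slope deg 2.4 4602
15 [-96. -18.  69.] 30 [-96. -90. -78.] 45 [60. 75. 77.] 60 [62. 76. 78.] 75 [74. 75. 76.] 90 [72. 73. 74.] 105 [70. 71. 72.] 120 [69. 70. 71.] 135 [140. 149. 153.] yellow [] red [(np.int32(889), array([305., 157.]))] t 43.7833 gf 3.2
```

```bash

python3 -m handwheel '[[[0,0,0,0],[0,0,0,0]]]' - 3 >/dev/null; python3 tilt.py
python3 -m handwheel '[[[0,0,0.3,0],[0,0,-0.3,0],[0,0,0,0]]]' - 3 >/dev/null; python3 tilt.py
```

```text
floor slope deg 4.4 4523
15 [-96. -18.  71.] 30 [-96. -90. -79.] 45 [64. 79. 80.] 60 [67. 79. 81.] 75 [78. 79. 80.] 90 [76. 77. 78.] 105 [75. 76. 77.] 120 None 135 [141. 151. 156.] yellow [] red [(np.int32(868), array([305., 162.]))] t 44.0 gf 3.0
floor slope deg 10.6 4410
15 [-96. -16.  76.] 30 [-96. -90. -79.] 45 [71. 85. 87.] 60 [85. 86. 87.] 75 [85. 86. 87.] 90 [86. 87. 87.] 105 [86. 87. 88.] 120 [161. 165. 168.] 135 [141. 151. 156.] yellow [] red [(np.int32(803), array([307., 170.]))] t 44.3 gf 3.0
```

```bash

python3 -m handwheel '[[[0,0,0.3,0],[0,0,-0.3,0],[0,0,0,0]]]' - 3 >/dev/null; python3 tilt.py
python3 -m handwheel '[[[0,0,0,0],[0,0,0,0],[0,0,0,0]]]' - 3 >/dev/null; python3 tilt.py
```

```text
floor slope deg 7.5 4381
15 [-96. -16.  76.] 30 [-96. -90. -79.] 45 [71. 86. 87.] 60 [85. 87. 88.] 75 [86. 87. 88.] 90 [87. 88. 89.] 105 [87. 88. 89.] 120 [161. 165. 169.] 135 [141. 151. 156.] yellow [] red [(np.int32(808), array([307., 165.]))] t 44.6 gf 3.0
floor slope deg 4.4 4347
15 [-96. -16.  76.] 30 [-96. -90. -78.] 45 [71. 86. 87.] 60 [72. 86. 88.] 75 [86. 87. 88.] 90 [87. 88. 89.] 105 [87. 88. 89.] 120 [161. 165. 169.] 135 [141. 151. 156.] yellow [] red [(np.int32(835), array([305., 153.]))] t 44.9 gf 3.0
```

```bash

python3 -m handwheel '[[[0,0,0,0],[0,0,0,0],[0,0,0,0],[0,0,0,0]]]' - 3 >/dev/null; python3 tilt.py
python3 -m handwheel '[[[0,0,0.3,0],[0,0,-0.3,0],[0,0,0,0],[0,0,0,0],[0,0,0,0]]]' - 3 >/dev/null; python3 tilt.py
```

```text
floor slope deg 4.4 4344
15 [-96. -16.  76.] 30 [-96. -90. -78.] 45 [71. 86. 87.] 60 [72. 86. 88.] 75 [86. 87. 88.] 90 [87. 88. 88.] 105 [87. 88. 89.] 120 [161. 164. 168.] 135 [141. 151. 156.] yellow [] red [(np.int32(825), array([305., 153.]))] t 45.2833 gf 3.0
floor slope deg 4.5 4313
15 [-96. -16.  77.] 30 [-96. -90. -78.] 45 [72. 87. 88.] 60 [73. 88. 89.] 75 [88. 89. 89.] 90 [88. 89. 90.] 105 [89. 90. 90.] 120 [161. 165. 169.] 135 [141. 151. 156.] yellow [] red [(np.int32(806), array([305., 154.]))] t 45.75 gf 3.0
```

```bash

python3 -m handwheel '[[[0,0,0.6,0],[0,0,-0.6,0],[0,0,0.6,0],[0,0,-0.6,0],[0,0,0,0]]]' - 3 >/dev/null; python3 tilt.py
python3 -m handwheel '[[[0,0,0,0],[0,0,0,0],[0,0,0,0]]]' - 3 >/dev/null; python3 tilt.py
```

```text
floor slope deg 6.0 4133
15 [-96. -15.  82.] 30 [-96. -90. -79.] 45 [79. 92. 93.] 60 [79. 93. 94.] 75 [94. 95. 96.] 90 [96. 97. 98.] 105 [173. 177. 245.] 120 [162. 165. 169.] 135 [142. 152. 157.] yellow [] red [(np.int32(757), array([301., 142.]))] t 46.2167 gf 3.0
floor slope deg 14.5 4164
15 [-96. -15.  82.] 30 [-96. -90. -79.] 45 [91. 92. 93.] 60 [93. 94. 95.] 75 [86. 95. 96.] 90 [83. 96. 98.] 105 [ 84. 172. 178.] 120 [161. 165. 168.] 135 [141. 151. 156.] yellow [] red [(np.int32(796), array([301.,  91.]))] t 46.5167 gf 3.0
```

```bash

python3 -m handwheel '[[[0,0,0,0],[0,0,0,0],[0,0,0,0]]]' - 3 >/dev/null; python3 tilt.py|tail -1
python3 -m handwheel '[[[0,0,0,0],[0,0,0,0],[0,0,0,0]]]' - 3 >/dev/null; python3 tilt.py|tail -1
```

```text
15 [-96. -15.  82.] 30 [-96. -90. -79.] 45 [91. 92. 93.] 60 [93. 94. 95.] 75 [94. 95. 96.] 90 [96. 97. 98.] 105 [173. 176. 244.] 120 [161. 165. 168.] 135 [141. 151. 156.] yellow [] red [] t 46.8167 gf 3.0
15 [-96. -15.  82.] 30 [-96. -90. -79.] 45 [91. 92. 93.] 60 [93. 94. 95.] 75 [94. 95. 96.] 90 [96. 97. 98.] 105 [173. 176. 244.] 120 [161. 164. 168.] 135 [141. 151. 156.] yellow [] red [] t 47.1167 gf 3.0
```

```bash

python3 -m handwheel '[[[0,0,0,0],[0,0,0,0]]]' - 35 >/dev/null
python3 -m handwheel '[[[-2,0,0,0],[-2,0,0,-0.05],[0,0,0,-0.11],[0,0,0,-0.11],[0,0,0,-0.11]]]' >/dev/null
python3 -m handwheel '[[[0,0,0,-0.11],[0,0,0,-0.11],[0,0,0,-0.11],[0,0,0,-0.11],[0,0,0,-0.11]]]' >/dev/null
python3 -m handwheel '[[[0,0,0,-0.11],[0,0,0,-0.11],[0,0,0,-0.11],[0,0,0,-0.11],[0,0,0,-0.11]]]' >/dev/null
python3 -m handwheel '[[[0,0,0,-0.03],[0,0,0,0],[0,0,0,0]]]' >/dev/null
python3 go.py 465.5 -373 275 94.1
python3 - <<'E'
from h import *
p,d,c=snap('top','top4')
h=cv2.cvtColor(p,cv2.COLOR_RGB2HSV)
for n,lo,hi in(('red',0,8),('blue',100,120),('yellow',20,35)):
    m=(h[...,0]>=lo)&(h[...,0]<=hi)&(h[...,1]>130)&(h[...,2]>80)
    _,l,st,ce=cv2.connectedComponentsWithStats(m.astype(np.uint8)); print(n,[(x[4],c_.round(0).tolist(),onplane(c,c_,90)[0].round(0).tolist()) for x,c_ in zip(st[1:],ce[1:]) if x[4]>5 and 150<c_[0]<415 and 195<c_[1]<270])
E
```

```text
t 48.83 pos [477.5  64.2 275.5] yang 94.1 q6 -100 w 15.7 F [ 0.8  0.5 -0.8] tilt 0.000
turn rad 0.001; then shift cm x 4.33 y -43.53 z 0.05
red [(np.int32(31), [223.0, 225.0], [457.0, 198.0, 90.0])]
blue [(np.int32(26), [326.0, 215.0], [482.0, -148.0, 90.0]), (np.int32(106), [214.0, 249.0], [379.0, 227.0, 90.0])]
yellow [(np.int32(40), [353.0, 211.0], [493.0, -240.0, 90.0]), (np.int32(97), [188.0, 247.0], [388.0, 314.0, 90.0])]
```

```bash

python3 -m handwheel '[[[0.3,-2.5,0,0],[0.4,-3.5,0,0],[0.4,-3.5,0,0],[0.4,-3.5,0,0],[0.4,-3.5,0,0]]]' >/dev/null
python3 -m handwheel '[[[0.4,-3.5,0,0],[0.4,-3.5,0,0],[0.4,-3.5,0,0],[0.4,-3.5,0,0],[0.4,-3.5,0,0]]]' >/dev/null
python3 -m handwheel '[[[0.4,-3.5,0,0],[0,-3.5,0,0],[0,-2,0,0],[0,0,3,0],[0,0,3,0]]]' >/dev/null
python3 -m handwheel '[[[0,0,1.5,0],[0,0,0,0],[0,0,0,0]]]' >/dev/null
python3 go.py 465.5 -373 110 94.1
```

```text
t 50.38 pos [ 465.9 -367.5  199.8] yang 94.2 q6 -143 w 15.8 F [-0.1 -1.  -1.1] tilt 0.002
turn rad 0.001; then shift cm x 0.08 y -0.55 z 8.98
```

```bash

python3 -m handwheel '[[[0,-0.5,3,0],[0,0,3,0],[0,0,2,0],[0,0,1,0],[0,0,0,0]]]' 
python3 -m handwheel '[[[-0.2,0,0.3,0],[-0.3,0,0.3,0],[-0.3,0,0.3,0],[-0.3,0,0.3,0],[-0.3,0,0.3,0]]]' - 5
python3 -m handwheel '[[[-0.3,0,0.3,0],[-0.3,0,0.3,0],[-0.3,0,0.3,0],[-0.3,0,0.3,0],[-0.3,0,0.3,0]]]' - 5
python3 tilt.py;python3 go.py 495.5 -371 70
```

```text
clock: 50.8
ee_pos: [469.8, -374.8, 114.3]
ee_rot: [-0.036, 0.999, -0.003, 0.003]
contact_force: [1.1, -0.8, 1.1]
grip_width: 15.9
gripper_force: 35.0
clock: 51.22
ee_pos: [480.7, -371.8, 95.3]
ee_rot: [-0.037, 0.999, -0.0, -0.0]
contact_force: [0.8, -0.0, 0.9]
grip_width: 16.2
gripper_force: 5.0
clock: 51.63
ee_pos: [495.3, -370.4, 79.6]
ee_rot: [-0.037, 0.999, 0.0, -0.001]
contact_force: [0.0, -0.1, -0.9]
grip_width: 15.8
gripper_force: 5.0
floor slope deg 3.6 4769
15 [-89. -20.  66.] 30 [-96. -90. -78.] 45 [67. 67. 68.] 60 [67. 68. 69.] 75 [63. 64. 66.] 90 [59. 60. 61.] 105 [54. 55. 57.] 120 [50. 51. 53.] 135 [76. 76. 77.] yellow [] red [] t 51.6333 gf 5.0
t 51.68 pos [ 495.5 -370.2   79.2] yang 94.2 q6 -141 w 15.7 F [1.1 0.  0.3] tilt 0.001
turn rad -0.000; then shift cm x 0.01 y -0.08 z 0.92
```

```bash

python3 -m handwheel '[[[0,0,0.5,0],[0,0,0.4,0],[0,0,0.2,0],[0,0,0,0]]]' - 4
python3 tilt.py
python3 -m handwheel '[[[0,0,0,0],[0,0,0,0],[0,0,0,0],[0,0,0,0],[0,0,0,0]]]' 4 >/dev/null
python3 -m handwheel '[[[0,0,-1,0],[0,0,-3,0],[0,0,-3,0],[0,0,-3,0],[0,0,-3,0]]]' 6 >/dev/null
python3 -m handwheel '[[[0,0,-2.3,0],[0,0,-2,0],[0,0,0,0]]]'
python3 scoop.py w10; python3 go.py 448.5 271 245 64
```

```text
clock: 52.02
ee_pos: [495.6, -370.8, 69.5]
ee_rot: [-0.036, 0.999, -0.0, 0.0]
contact_force: [1.1, -0.2, 1.7]
grip_width: 16.0
gripper_force: 4.0
floor slope deg -0.2 4915
15 [-89. -19.  62.] 30 [-96. -90. -78.] 45 [61. 62. 63.] 60 [61. 62. 63.] 75 [57. 59. 60.] 90 [51. 53. 55.] 105 [46. 47. 49.] 120 [40. 42. 43.] 135 [65. 66. 67.] yellow [] red [] t 52.0167 gf 4.0
clock: 53.15
ee_pos: [497.1, -372.4, 248.9]
ee_rot: [-0.037, 0.999, -0.004, 0.003]
contact_force: [0.1, -0.3, 0.7]
grip_width: 60.4
gripper_force: 0.0
red handle [292. 204.] [ 499.1 -370.6   92. ] depth z [ 499.5 -370.6   90.9]
  rim [ 432.  -375.3] [123.  54. 123.  54.] axis deg 4.1
yellow handle [430. 205.] [ 490.6 -247.8   92. ] depth z [ 490.9 -247.3   90.8]
  rim [ 423.5 -258.3] [123.  56. 123.  56.] axis deg 10.7
blue handle [536. 201.] [ 479.4 -151.7   92. ] depth z [ 479.7 -150.7   90.7]
  rim [ 411.5 -142.1] [ 56. 122.  56. 122.] axis deg -5.5
[]
t 53.20 pos [ 496.3 -371.6  245.8] yang 94.2 q6 -141 w 60.0 F [ 0.8 -0.8 -0.8] tilt 0.006
turn rad 0.527; then shift cm x 32.47 y 55.66 z 0.08
```

```bash

python3 -m handwheel '[[[0,0,0,0.108],[0,0,0,0.108],[0,0,0,0.108],[0,0,0,0.108],[0,0,0,0.108]]]' >/dev/null
python3 -m handwheel '[[[2,3.5,0,0],[2,3.5,0,0],[2,3.5,0,0],[2,3.5,0,0],[2,3.5,0,0]]]' 5 >/dev/null
python3 -m handwheel '[[[2,3.5,0,0],[2,3.5,0,0],[2,3.5,0,0],[2,3.5,0,0],[2,3.5,0,0]]]' >/dev/null
python3 -m handwheel '[[[2,3.5,0,0],[2,3.5,0,0],[2,3.5,0,0],[2,3.5,0,0],[2,3.5,0,0]]]' >/dev/null
python3 -m handwheel '[[[2,3.2,0,0],[0,0,0,0],[0,0,0,0]]]' >/dev/null
python3 go.py 448.5 271 245 63.3
```

```text
t 55.12 pos [458.8 271.9 240.4] yang 63.5 q6 -45 w 49.9 F [-0.3 -0.1  0.4] tilt 0.004
turn rad 0.003; then shift cm x 0.88 y -0.54 z -0.46
```

```bash

python3 -m handwheel '[[[0.8,-0.5,0,0],[0,0,2,0],[0,0,2.5,0],[0,0,2.3,0],[0,0,0,0]]]' >/dev/null
python3 -m handwheel '[[[0,0,0,0],[0,0,0,0],[0,0,0,0],[0,0,0,0],[0,0,0,0]]]' 0 25 >/dev/null
python3 -m handwheel '[[[0,0,0,0],[0,0,0,0],[0,0,0,0],[0,0,0,0]]]'
python3 -m handwheel '[[[0,0,0,0.05],[0,0,0,0.1],[0,0,0,0.1],[0,0,0,0.1],[0,0,0,0.1]]]' >/dev/null
python3 -m handwheel '[[[0,0,0,0.1],[0,0,0,0.1],[0,0,0,0.1],[0,0,0,0.1],[0,0,0,0.1]]]' >/dev/null
python3 -m handwheel '[[[0,0,0,0.1],[0,0,0,0.1],[0,0,0,0.05],[0,0,0,0],[0,0,0,0]]]' >/dev/null
python3 go.py 448.5 271 172 -5.4
```

```text
clock: 56.28
ee_pos: [450.8, 268.5, 175.6]
ee_rot: [0.231, 0.973, -0.002, 0.0]
contact_force: [-5.0, -8.1, 7.7]
grip_width: 15.9
gripper_force: 25.0
t 57.53 pos [448.5 267.4 175.6] yang -5.5 q6 24 w 15.7 F [-14.6 -13.6  15.4] tilt 0.011
turn rad -0.001; then shift cm x 0.36 y -0.03 z 0.36
```

Release, rise and verify.

```bash

python3 -m handwheel '[[[0,0,0,0],[0,0,0,0],[0,0,0,0]]]' 4 >/dev/null
python3 -m handwheel '[[[0,0,-1.5,0],[0,0,-3,0],[0,0,-3,0],[0,0,-1.5,0],[0,0,0,0]]]' 6 >/dev/null
python3 -m handwheel '[[[-3,0,0,0],[-3,0,0,0],[-2,0,0,0],[0,0,0,0],[0,0,0,0]]]' 6
python3 tilt.py w11 >/dev/null
python3 - <<'E'
from h import *
c=arm.get_calibration('wrist'); np.save('pics/c11.npy',c,allow_pickle=True)
print(proj(c,[[448.3,271.3,181],[448.3,271.3,18],[459,192,136]]).round(0))
E
```

```text
clock: 58.62
ee_pos: [442.9, 189.9, 263.3]
ee_rot: [0.741, 0.672, -0.0, -0.001]
contact_force: [0.0, 1.1, 0.0]
grip_width: 59.8
gripper_force: 0.0
[[287. 105.]
 [288. 107.]
 [310. 206.]]
```

View pics/w11.png

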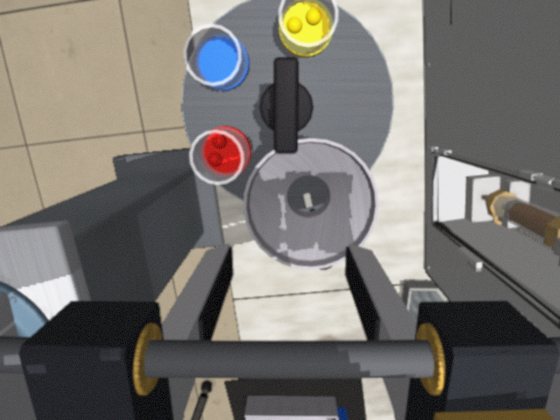

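```bash
python3 - <<'E'
from h import *
c=arm.get_calibration('wrist')
f=lambda u,v,z:onplane(c,(u,v),z)[0]
a1,a2=f(286.5,59,181),f(285.5,152,181); o=((a1+a2)/2)[:2]
F=f(310,202,136); g=lambda p:np.arctan2(*(p[:2]-o)[::-1])
pp=g(F); print(o,F,np.hypot(*(F[:2]-o)),np.degrees(pp))
w=lambda a:(a+np.pi)%(2*np.pi)-np.pi
for n,off,u,v in(('red',.6,220,157),('blue',-.6,214,57),('yellow',-1.8,308,24)): 
    X=f(u,v,78); print(n,np.hypot(*(X[:2]-o)).round(1),'rotor',[round(w(g(X)-k)-off,3) for k in(pp,np.radians(-82.3))])
print('bar',np.radians(np.degrees(np.arctan2(*(a1-a2)[:2][::-1]))-7.7), 'white',w(g(f(308,200,18))-pp)-1.8)
E
python3 -m handwheel '[[[0,0,0,0],[0,0,0,0],[0,0,0,0]]]'
python3 scoop.py w12 2>/dev/null | tail -3
python3 - <<'E'
from h import *
p,d,c=snap('top','top5')
h=cv2.cvtColor(p,cv2.COLOR_RGB2HSV)
for n,lo,hi in(('red',0,8),('blue',100,120),('yellow',20,35)):
    m=(h[...,0]>=lo)&(h[...,0]<=hi)&(h[...,1]>130)&(h[...,2]>80)
    _,l,st,ce=cv2.connectedComponentsWithStats(m.astype(np.uint8)); print(n,[(x[4],c_.round(0).tolist()) for x,c_ in zip(st[1:],ce[1:]) if x[4]>5 and 290<c_[0]<415 and 195<c_[1]<270])
E
```

```text
[447.42076184 270.1427179 ] [459.00163596 195.54352733 136.        ] 75.49275381779951 -81.17576729684235
red 76.9 rotor [np.float64(-1.807), np.float64(-1.787)]
blue 77.7 rotor [np.float64(-1.82), np.float64(-1.8)]
yellow 72.7 rotor [np.float64(4.439), np.float64(4.459)]
bar 1.3273318430415264 white -1.8218530748978432
clock: 58.92
ee_pos: [443.2, 191.0, 264.2]
ee_rot: [0.74, 0.673, -0.0, -0.0]
contact_force: [0.7, -0.7, 0.8]
grip_width: 60.1
gripper_force: 0.0
[(np.int32(105), array([396., 243.,  27.])), (np.int32(930), array([374., 229.,  31.]))]
red [(np.int32(49), [389.0, 208.0])]
blue [(np.int32(25), [326.0, 215.0])]
yellow [(np.int32(40), [353.0, 211.0])]
```

```bash
python3 -c "
from plant import arm
print(arm.hand_in())"
```

```text
the job is handed in; nothing more can be done
None
```

The job is handed in: both yellow and both red balls are in their own jars (the blue scoop held none), all three scoops stand upright on the mat, and the white parking mark is at the pointer, with the rotor measured at about -1.81 rad.

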